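# Load the sliding sample rack, set its stop and clamp it at the mark

## Robot

A 6-joint arm with a two-finger parallel gripper is mounted at the origin on the work surface. World frame = base frame: x ahead of the robot, y to its left, z up, the work surface at z = 0. Lengths are in mm, angles in rad, forces in N, time in s.
With the tool pointing down it reaches from about 275 to 1000 mm from the base axis. Payload 8.4 kg.
Tool frame: the origin (TCP) lies midway between the tips of the shut fingers; the grasp point (between the pads) lies 19 mm behind it (r.grip_point_offset is the distance from the TCP to the grasp point, in mm); z points along the fingers, y is the line along which they close (so a half turn about z gives the same grasp; the last joint's range is limited). The gripper opens to 85 mm and grips with 20 to 120 N. Pads are 22 mm wide; open, the fingers measure 114 mm over their backs; the gripper's body (76 mm by 85 mm) begins 54 mm behind the grasp point. The pads swing forward as they close: fully open they stand 13 mm farther back than shut.
Start: joints at [1.282, 0.353, 1.633, -0, 1.155, -0.002], TCP at [176.801, 599.474, 231.281] pointing down, gripper open.
Joint ranges: [-2.63, 2.63], [-0.92, 2.1], [0.06, 2.66], [-1.3, 4.44], [0, 2.69], [-3.02, 3.02]. Speed limits (rad/s): [2.22, 2.22, 2.79, 3.14, 3.14, 3.14].

## Interface

Orientations are given as [roll, pitch, yaw] about the fixed x, y, z axes, in that order (R = Rz(yaw) Ry(pitch) Rx(roll)).
In Python, from rig import r gives the robot as it stands. The module is installed in compiled form; this text tells all that it offers.
- The arm moves only by the shell command python3 -m creep 'ROWS' [FORCE]. ROWS is text: rows parted by semicolons, each of 7 numbers parted by spaces: the turn, a rotation vector about the tool's x, y, z in degrees, then the shift along the tool's x, y, z in m, then the closure in counts, from 0 (fully open) to 255 (shut). A call has 1 to 8 rows; each row is the pose to reach, as a shift and turn from the pose commanded when the call began, along the tool's axes at that moment; what a row does not reach only later rows make up. A row lasts 1/8 s, in which the tool goes at most 62.5 mm and 10.7 degrees, less where a joint would pass 70% of its speed; a pose out of reach is approached as far as the arm can. A call with a gripper value outside its range is refused whole. The fingers move at their own pace and stop on an object; FORCE is the grip in N (left out, the last holds). Time passes only in rows, so rows that repeat a pose let the fingers close. It gives the time, the measured TCP pose, the force, the opening and the grip force at its end, in the units of the state.
- r.sense(): the state, without advancing time (a new reading comes with each control period).
- r.grab_frame(name): name is "scene" or "top" or "wrist"; returns a dict with "img" (420x560x3 uint8, red, green, blue), "range_z" (420x560 float32, mm along the optical axis (not along the pixel's ray), 0 where there is no reading), "K" (3x3 intrinsics, pixels), "world_from_camera" (4x4, takes a point from camera to world coordinates). Camera axes: x right, y up, looking along -z (the intrinsics and any distortion apply to the point x, -y, -z); pixel columns grow to the right and rows downward; lengths in mm; the calibration is good to about 2 mm. A picture is of the moment at which its call begins.
- r.sign_off(): hands the job in; it is judged then, once.
The state is a dict: "clock": time; "qpos": joint angles; "qvel": joint speeds; "joint_efforts": joint torques, N m; "eef_pos": TCP position; "tcp_rot": TCP orientation; "contact_force": force on the tool from outside, world axes, zero at the start; "wrist_torque": the same for the moment, N m; "opening": opening from 0.0 (shut) to 1.0 (fully open); "grasp_force": force on a finger pad.
Only numpy, scipy, OpenCV 4.12 (cv2) and the standard library are available. Lean on these libraries where they do the work, as an engineer would, in place of code of your own. Each camera call takes 0.05 s, during which the arm holds its last target. There are 200 camera calls.

## Task

Stand all the small white sample pots upright in a row in the trough of the sliding rack, then lift the rack's stop tab out of its notch, shift it along towards the pots and drop it fully into the tightest notch that still takes the row, so that no empty place is left. Then open the clamp lever, slide the rack until its pointer stands at the white line of the mark, and close the lever fully again. Leave everything else on the bench where it is.

Things in the scene. Friction and masses are not known exactly. Their poses are not given: they have to be found in the camera images.
- pot1_c (a point): centre (23 mm above its foot) of a squat round sample pot: white plastic with a flat aluminium screw lid, 40 mm in diameter, 46 mm high, about 120 g, standing on the table at the start. Its z axis points up through the lid. Three to five such pots are there; None if absent.
- pot2_c (a point): centre (23 mm above its foot) of a squat round sample pot: white plastic with a flat aluminium screw lid, 40 mm in diameter, 46 mm high, about 120 g, standing on the table at the start. Its z axis points up through the lid. Three to five such pots are there; None if absent.
- pot3_c (a point): centre (23 mm above its foot) of a squat round sample pot: white plastic with a flat aluminium screw lid, 40 mm in diameter, 46 mm high, about 120 g, standing on the table at the start. Its z axis points up through the lid. Three to five such pots are there; None if absent.
- pot4_c (a point): centre (23 mm above its foot) of a squat round sample pot: white plastic with a flat aluminium screw lid, 40 mm in diameter, 46 mm high, about 120 g, standing on the table at the start. Its z axis points up through the lid. Three to five such pots are there; None if absent.
- pot5_c (a point): centre (23 mm above its foot) of a squat round sample pot: white plastic with a flat aluminium screw lid, 40 mm in diameter, 46 mm high, about 120 g, standing on the table at the start. Its z axis points up through the lid. Three to five such pots are there; None if absent.
- rack_end (a point): floor of the sliding rack's trough, on its centre line, at the inner face of its end wall. Rack axes: z up, x across (away from the robot), y along trough and rail, from the end wall to the stop tab and lever. Trough: 48 mm wide between lips 12 mm high and 4 mm thick, 277 mm long in y, floor 28 mm above the table; end wall 35 mm high above the floor, 6 mm thick, on the -y side.
- notch1 (a point): the innermost of six notches, open at the top, in the steel comb behind the trough (47 mm in x from its centre line): middle of its mouth, 47 mm in y from the end wall. The others follow in +y at a pitch of 42 mm (one pot plus play): the stop in notch n leaves room for n pots. Notches 14 mm wide, 14 mm deep, mouths 24 mm above the trough floor. Rack axes.
- stop_grip (a point): middle of the stop tab's black fin, to be gripped: 22 mm in x, 12 mm thick in y, reaching 14 mm up and 26 mm down from here; over the comb, 86 mm above the table. Rack axes. Below it an 8 mm pin sits in a notch; a 6 mm steel plate (same y, 3 to 43 mm above the trough floor) reaches across the trough; lifted it still pushes loose pots along. It only moves up/down and along; weighs 1.1 N.
- runner (a joint): where the stop tab is along the comb, in m: 0 in the outermost notch (notch 6, its start), growing towards the end wall: 0.042 at notch 5, 0.084 at notch 4, 0.126 at notch 3, 0.168 at notch 2, 0.210 at notch 1. Slides with about 1 N, plus the friction of pots it pushes.
- stop_lift (a joint): how far the stop tab is lifted, in m: 0 down in a notch, about 0.013 resting on top of a tooth, at most 0.022. It must be above 0.014 to pass the teeth; lift it 15 to 20 mm.
- lever (a joint): angle of the clamp lever, rad: 0 fully closed (the rack then resists about 14 N), 1.5 fully open; it opens clockwise seen from above. The clamp lets go beyond about 0.8; open means above 1.0, closed below 0.2. Stays where it is left. Needs about 3 N at the knob.
- lever_knob (a point): middle of the upright black round knob at the lever's end: 15 mm in diameter, reaching 17 mm up and 31 mm down from here, 63 mm above the table. It swings on a level circle of 60 mm radius about lever_pivot: closed it lies at -x of the pivot (folded across the rack), fully open at about +y (rack axes). The lever rides on the rack, at its +y end.
- lever_pivot (a point): point on the lever's upright axis at the height of the knob's middle; a steel boss 22 mm in diameter ends 18 mm below it. Its frame turns with the lever.
- rack_post (a point): grip for sliding the rack: upright black round post, 16 mm in diameter, at the rack's -y end outside the end wall; this point is 40 mm above the rack's floor, the top 16 mm higher (68 and 84 mm above the table). Rack axes. Unclamped, the rack slides along y with about 8 N; travel 115 mm.
- pointer (a point): tip of the small dark pointer on the rack's front edge (robot side). Rack axes.
- mark_line (a point): middle of the top of the mark: a small black block, 16 x 10 mm and 26 mm high, with a white line across it, fixed in front of the rail. Its y axis is parallel to the rail; the pointer is at the mark when both have the same y in this frame. At the start the pointer is 35 to 110 mm to the -y side of it.
- boss_head: a dark steel rod-clamp block, 30 x 30 mm, 34 mm high, with a short screw and round knob on top (56 mm in all), standing between the pots. Not part of the job; origin at its foot.
- stopper: a black rubber stopper, 46 mm wide at the top, 36 mm high, standing between the pots. Not part of the job; origin at its foot.
- beaker: a clear glass beaker, 72 mm wide, 85 mm high. Not part of the job; origin at its foot.
- reagent: an amber glass jar, 56 mm wide, 80 mm high. Not part of the job; origin at its foot.
- spanner: a steel spanner, 160 mm long, lying beyond the rail. Not part of the job; origin at its foot.
- dish: a flat white ceramic dish, 90 mm wide, 18 mm high, beyond the rail. Not part of the job; origin at its foot.
- balance_weight: a brass balance weight with a knob, 40 mm wide, 54 mm high. Not part of the job; origin at its foot.
There are look-alikes about, which are no part of the job. What is shaped like the part that bears pot2_c but blue is not meant.

How it is judged:
By the outcome, as a careful person would: the job done as asked, in the order asked, and still so for the second after the job is handed in, with the robot touching nothing.
Of pot1, pot2, pot3, pot4, pot5 only 3 to 5 are there at a start; the rules pass over those that are not, and their reading is None.
At some moment in a run one of pot1, pot2, pot3, pot4, pot5 may be knocked a few centimetres aside while the robot is not near it.
Once in a run the grip may slacken for a moment while it holds something.
It also fails if it takes over 210 s, if anything falls off the work surface, if the arm or the gripper's body presses on something with over 40 N, if the wrist force passes 120 N, or if a joint passes its speed limit or range.

## Working session

There is one attempt and no reset: what is moved stays moved. The work goes in short steps, Python scripts to look and compute and a shell command to move; the robot and the scene stay as the last step left them, time stands still between calls to the robot, and variables do not carry over. Pictures are saved under pics/ and viewed, at most 14 in all, crops included, and the job is handed in when it is done.

```bash
mkdir -p pics
cat > h.py <<'E'
import numpy as np, cv2
from rig import r
def snap(n,f):
    d=r.grab_frame(n); cv2.imwrite(f'pics/{f}.png',d['img'][:,:,::-1]); np.savez(f'pics/{f}.npz',**d); return d
def pts(d):
    K=d['K'];z=d['range_z'].astype(float);v,u=np.mgrid[:z.shape[0],:z.shape[1]]
    x=(u-K[0,2])/K[0,0]*z; y=(v-K[1,2])/K[1,1]*z
    P=np.stack([x,-y,-z,np.ones_like(z)],-1)@d['world_from_camera'].T
    P=P[...,:3]; P[z==0]=np.nan; return P
E
python3 - <<'E'
from h import *
for n in ('scene','top'):
    d=snap(n,n+'0'); print(n,d['K'].tolist(),d['world_from_camera'].round(3).tolist(),[k for k in d])
s=r.sense(); print(s, r.grip_point_offset)
E
```

```text
scene [[503.5803192791123, 0.0, 275.29721925389043], [0.0, 503.5803192791123, 208.7084163927081], [0.0, 0.0, 1.0]] [[-0.778, -0.538, 0.325, 910.712], [0.629, -0.662, 0.408, 453.04], [-0.005, 0.522, 0.853, 1082.331], [0.0, 0.0, 0.0, 1.0]] ['img', 'range_z', 'K', 'world_from_camera']
top [[494.49566926852236, 0.0, 277.2779545819841], [0.0, 494.49566926852236, 201.1043352250418], [0.0, 0.0, 1.0]] [[-0.027, 0.984, -0.178, 322.618], [-1.0, -0.028, -0.007, -23.568], [-0.012, 0.177, 0.984, 1355.447], [0.0, 0.0, 0.0, 1.0]] ['img', 'range_z', 'K', 'world_from_camera']
{'clock': 0.1, 'qpos': array([ 1.28162116e+00,  3.53589136e-01,  1.63404966e+00,  2.17261282e-05,
        1.15521048e+00, -2.37785122e-03]), 'qvel': array([ 0.00130745, -0.00034564, -0.00099863, -0.00026659, -0.00049563,
        0.00132652]), 'joint_efforts': array([ 7.02442503e-04, -6.06352186e+01, -3.42821789e+01,  1.53764649e-04,
        3.85260122e-03,  2.21596633e-05]), 'eef_pos': array([176.65994076, 599.0696027 , 230.63468251]), 'tcp_rot': array([-3.14033608e+00, -2.28537666e-05,  2.85478654e+00]), 'contact_force': array([-0.63992154,  0.28466745, -0.03554069]), 'wrist_torque': array([-0.03336395, -0.00520827, -0.04380781]), 'grasp_force': 0.0, 'opening': 1.0029304578204286} 18.700000000000003
```

View pics/top0.png

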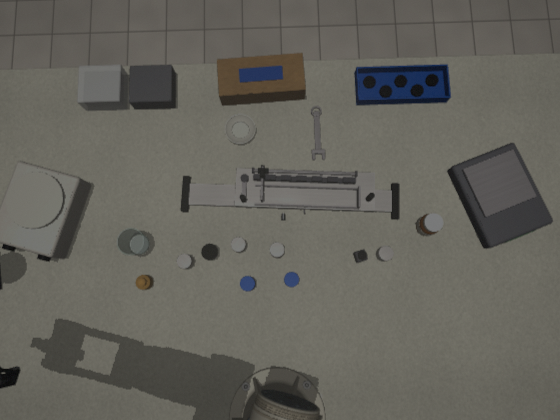

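View pics/scene0.png

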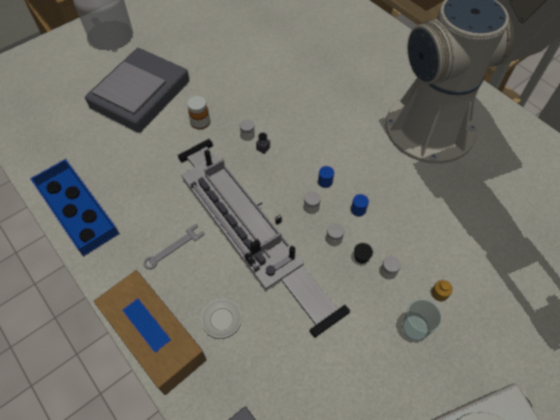

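The top view shows four white pots at (185,261), (238,244), (277,250) and (385,254), with blue decoys at (247,283) and (291,279). The rack spans (240–390, 165–205), with its post at (369,197), lever knob about (243,198), stop fin about (263,170) and mark at (283,217).

Run:
```python
from h import *
d=dict(np.load('pics/top0.npz')); P=pts(d); im=d['img']
c=im[150:225,170:410][:,:,::-1]
cv2.imwrite('pics/c1.png',cv2.convertScaleAbs(cv2.resize(c,None,fx=3.3,fy=3.3,interpolation=cv2.INTER_CUBIC),alpha=1.6))
print('table z',np.nanmedian(P[300:330,300:400,2]))
for n,(u,v) in dict(p1=(185,261),p2=(238,244),p3=(277,250),p4=(385,254),stopper=(209,252),boss=(360,256)).items():
    w=P[v-14:v+15,u-14:u+15]; Z=w[...,2]; zt=np.nanpercentile(Z,97); m=Z>zt-6
    print(n,w[m].mean(0).round(1),m.sum(), (w[m].max(0)-w[m].min(0)).round(0))
for n in ('floor',(310,197)),('wall',(357,197)),('post',(369,197)),('fin',(263,170)),('knob',(243,198)),('lever',(244,180)),('mark',(283,217)):
    u,v=n[1]; print(n[0],P[v-1:v+2,u-1:u+2].reshape(-1,3).mean(0).round(1))
```

```text
table z -1.038265136843961
p1 [405.  235.5  45.6] 164 [37. 37. 10.]
p2 [446.   91.8  46. ] 155 [37. 37. 10.]
p3 [428.3 -10.1  45.7] 157 [37. 37. 11.]
p4 [ 411.2 -296.9   45.7] 161 [37. 38.  9.]
stopper [428.5 169.7  35.8] 186 [43. 41. 11.]
boss [ 407.5 -232.6   55.5] 66 [21. 22.  9.]
floor [ 571.3 -104.3   26. ]
wall [nan nan nan]
post [ 557.1 -255.7   78.3]
fin [632.8  20.   99.3]
knob [564.  75.  78.]
lever [620.2  74.2  43.3]
mark [518.2 -29.   26.2]
```

View pics/c1.png

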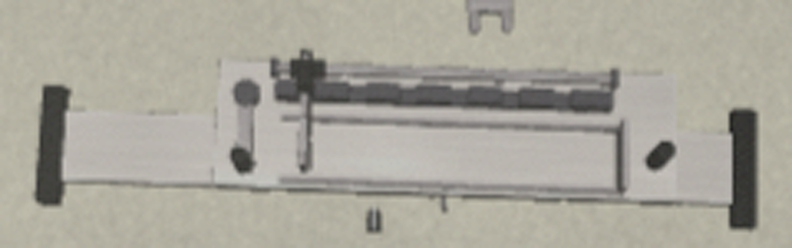

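The crop shows the post at (660,155), end wall at x≈622, stop plate at x≈305, fin at (307,68), knob at (241,158), pointer at (444,203) and mark at (374,220). The rack sits at a slight yaw.

```bash
cat > rk.py <<'E'
from h import *
def rack(P,pr=1):
    Z=P[...,2]; X=P[...,0]; Y=P[...,1]
    def sel(zl,zh,x0,x1,y0,y1):
        with np.errstate(invalid='ignore'): m=(Z>zl)&(Z<zh)&(X>x0)&(X<x1)&(Y>y0)&(Y<y1)
        return P[m]
    o={}
    post=sel(74,92,520,600,-300,-215); fin=sel(92,106,590,680,-250,60); knob=sel(70,88,530,680,40,160)
    for n,p in (('post',post),('fin',fin),('knob',knob)):
        o[n]=p.mean(0) if len(p) else None
        if pr and len(p): print(n,((p.max(0)+p.min(0))/2).round(1),p.mean(0).round(1),len(p),(p.max(0)-p.min(0)).round(0))
    return o
E
python3 - <<'E'
from rk import *
for n in ('top','scene'):
    d=dict(np.load(f'pics/{n}0.npz')); P=pts(d); print(n); rack(P)
    Z=P[...,2];X=P[...,0];Y=P[...,1]
    # lips
    for a,b in ((530,560),(580,612)):
        m=(Z>35)&(Z<45)&(X>a)&(X<b)&(Y>-195)&(Y<0); p=P[m]
        if len(p)>20:
            k=np.polyfit(p[:,1],p[:,0],1); res=p[:,0]-np.polyval(k,p[:,1]); g=abs(res)<5; k=np.polyfit(p[g,1],p[g,0],1); print('lip slope',k,len(p),p[g,2].mean())
    m=(Z>55)&(Z<70)&(X>530)&(X<612)&(Y>-240)&(Y<-180); p=P[m]
    print('wall',len(p),p.mean(0),p.min(0),p.max(0))
    m=(Z>46)&(Z<57)&(X>590)&(X<650)&(Y>-210)&(Y<60); p=P[m]; k=np.polyfit(p[:,1],p[:,0],1); print('comb',k,len(p),p.min(0),p.max(0))
    # blue pots
    # rays: pointer & mark
    if n=='top':
        K=d['K'];T=d['world_from_camera']
        for nm,u,v,z in (('pointer',304.5,213,20),('mark',283.3,214.5,26)):
            dr=T[:3,:3]@np.array([(u-K[0,2])/K[0,0],-(v-K[1,2])/K[1,1],-1]); print(nm,(T[:3,3]+dr*(z-T[2,3])/dr[2]).round(1), P[int(v),int(u)].round(1))
E
```

```text
top
post [ 560.7 -261.1   80.9] [ 560.5 -261.1   82.5] 31 [15. 14. 12.]
fin [627.7  22.9  98.4] [627.6  23.   99.4] 43 [22. 11. 11.]
knob [566.1  77.5  77. ] [566.2  77.4  77.6] 23 [12. 11. 11.]
lip slope [6.22786579e-02 5.51273141e+02] 122 39.44210034404968
lip slope [5.38125008e-02 6.03035450e+02] 167 39.72593634163664
wall 62 [ 563.15405199 -231.61772052   61.69229963] [ 535.0443696  -236.74002489   55.15465923] [ 608.80493654 -203.18903057   67.22023825]
comb [6.60722163e-02 6.24349606e+02] 360 [ 591.912873   -209.69208009   46.00204463] [648.87397591  49.19844837  56.91805736]
pointer [528.4 -88.   20. ] [526.8 -86.1  31.1]
mark [525. -30.  26.] [526.2 -29.2  27.8]
scene
post [ 558.5 -260.9   81.9] [ 559.4 -260.5   83.4] 42 [15. 14. 15.]
fin [626.   24.   99.1] [626.7  24.1 100.7] 65 [22. 14. 13.]
knob [565.   77.   78.1] [565.7  78.   79. ] 47 [15. 13. 16.]
lip slope [6.52079238e-02 5.49837004e+02] 168 41.105566947295834
lip slope [5.71450371e-02 6.01183655e+02] 183 40.95756406153009
wall 105 [ 568.51990964 -228.89956163   61.58220569] [ 533.66462952 -237.66952081   55.05651701] [ 611.95185324 -194.2814324    68.84998492]
comb [7.23504430e-02 6.24090311e+02] 465 [ 590.30211214 -209.64494752   46.00159968] [649.94946801  52.37616225  56.96370736]
```

```bash
cat > go.py <<'E'
# usage: go.py x y z yaw -> needed turn (deg about tool z) and shift (m) in tool axes
import sys; from h import *
from scipy.spatial.transform import Rotation as R
s=r.sense(); t=np.array([float(a) for a in sys.argv[1:4]]); yaw=float(sys.argv[4]) if len(sys.argv)>4 else 1.509
M=R.from_euler('xyz',s['tcp_rot']); 
print('t',round(s['clock'],1),'at',s['eef_pos'].round(1),s['tcp_rot'].round(3),'turn',(M.inv()*R.from_euler('xyz',[np.pi,0,yaw])).as_rotvec(degrees=True).round(1),'shift',(M.inv().apply(t-s['eef_pos'])/1000).round(4))
E
python3 -m creep '0 0 77.1 -0.54 -0.528 -0.15 0;0 0 77.1 -0.54 -0.528 -0.15 0;0 0 77.1 -0.54 -0.528 -0.15 0;0 0 77.1 -0.54 -0.528 -0.15 0;0 0 77.1 -0.54 -0.528 -0.15 0;0 0 77.1 -0.54 -0.528 -0.15 0;0 0 77.1 -0.54 -0.528 -0.15 0;0 0 77.1 -0.54 -0.528 -0.15 0'
python3 go.py 545 -60 380
```

```text
clock: 1.1
eef_pos: [416.6, 169.6, 329.1]
tcp_rot: [3.141, -0.0, 1.506]
contact_force: [0.6, -0.4, 0.4]
opening: 1.003
grasp_force: 0.0
t 1.1 at [416.6 169.6 329.1] [ 3.141 -0.     1.506] turn [ 0.  -0.  -0.2] shift [-0.2208  0.143  -0.0509]
```

```bash
python3 -m creep '0 0 -0.2 -0.221 0.143 -0.051 0;0 0 -0.2 -0.221 0.143 -0.051 0;0 0 -0.2 -0.221 0.143 -0.051 0;0 0 -0.2 -0.221 0.143 -0.051 0;0 0 -0.2 -0.221 0.143 -0.051 0;0 0 -0.2 -0.221 0.143 -0.051 0'
python3 - <<'E'
from rk import *
d=snap('wrist','w1'); P=pts(d); rack(P); print(d['world_from_camera'].round(2).tolist(),d['K'][0])
E
```

```text
clock: 1.85
eef_pos: [545.2, -58.5, 379.1]
tcp_rot: [-3.141, -0.0, 1.511]
contact_force: [-0.5, -0.1, -0.4]
opening: 1.0
grasp_force: 0.0
post [ 559.3 -260.9   80.1] [ 559.4 -259.4   82.5] 89 [15. 15. 12.]
fin [626.6  23.3  97.6] [626.3  23.2 100.3] 152 [22. 12. 11.]
knob [565.6  77.1  76.3] [565.6  76.8  79.2] 104 [13. 14. 11.]
[[1.0, 0.06, 0.02, 550.44], [-0.06, 0.96, 0.26, 9.81], [-0.0, -0.27, 0.96, 522.12], [0.0, 0.0, 0.0, 1.0]] [297.3874092    0.         282.96058756]
```

View pics/w1.png

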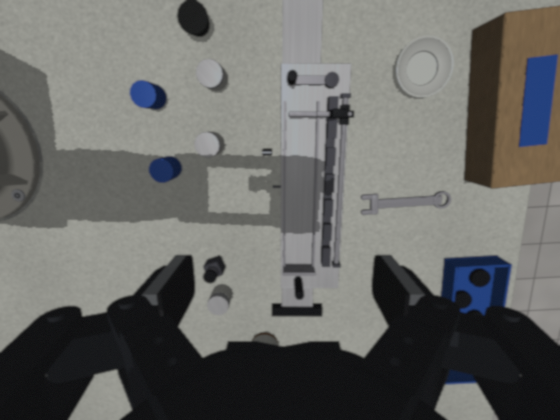

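The wrist view shows the rack upright in the frame, with its lips at x≈285–320, end wall y≈268, pointer (277,186) and mark (267,152). The tool is aligned with the rail; next I measure it.

Run:
```python
from rk import *
d=dict(np.load('pics/w1.npz')); P=pts(d); K=d['K'];T=d['world_from_camera']
Z=P[...,2];X=P[...,0];Y=P[...,1]
def fit(m,nm):
    p=P[m]; g=np.ones(len(p),bool)
    for _ in range(4): k=np.polyfit(p[g,1],p[g,0],1); g=abs(p[:,0]-np.polyval(k,p[:,1]))<4
    print(nm,k.round(4),g.sum(),p[g,2].mean().round(1))
fit((Z>36)&(Z<45)&(X>535)&(X<560)&(Y>-200)&(Y<10),'lip front'); fit((Z>36)&(Z<45)&(X>583)&(X<610)&(Y>-200)&(Y<0),'lip back')
m=(Z>20)&(Z<34)&(X>556)&(X<590)&(Y>-240)&(Y<0); p=P[m]; print('floor ymin',np.percentile(p[:,1],[0,1,3]),p[:,2].mean())
m=(Z>57)&(Z<70)&(X>540)&(X<600)&(Y>-245)&(Y<-215); p=P[m]; print('walltop',np.percentile(p[:,1],[0,5,50,95,100]),p.mean(0))
# fine image rows for pointer and mark
g=cv2.resize(d['img'][130:205,235:305],None,fx=8,fy=8,interpolation=cv2.INTER_CUBIC)[:,:,::-1]
cv2.imwrite('pics/c2.png',cv2.convertScaleAbs(g,alpha=1.5))
```

```text
lip front [6.330000e-02 5.502993e+02] 266 40.7
lip back [6.560000e-02 6.022738e+02] 319 40.6
floor ymin [-231.9839175  -229.49433572 -224.08053768] 28.73258827582828
walltop [-236.35443799 -235.68490004 -231.26001953 -228.74196982 -227.69495954] [ 563.94984713 -231.8342578    62.36381608]
```

View pics/c2.png

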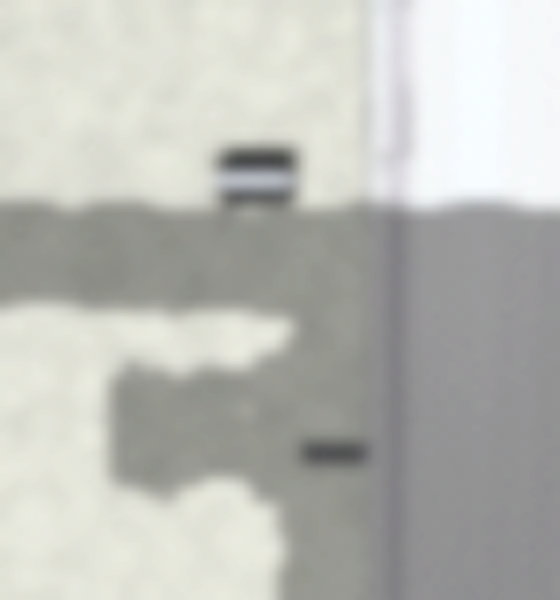

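```bash
python3 -m creep '0 0 0.2 -0.247 -0.119 0.259 0;0 0 0.2 -0.247 -0.119 0.259 0;0 0 0.2 -0.247 -0.119 0.259 0;0 0 0.2 -0.247 -0.119 0.259 0;0 0 0.2 -0.247 -0.119 0.259 0;0 0 0.2 -0.247 -0.119 0.259 0;0 0 0.2 -0.247 -0.119 0.259 0;0 0 0.2 -0.247 -0.119 0.259 0' 40
python3 go.py 411 -297 15 1.507
```

```text
clock: 2.9
eef_pos: [412.4, -296.3, 120.9]
tcp_rot: [-3.141, -0.001, 1.51]
contact_force: [0.3, -0.7, 0.3]
opening: 1.0
grasp_force: 0.0
t 2.9 at [ 412.4 -296.3  120.9] [-3.141e+00 -1.000e-03  1.510e+00] turn [-0.  -0.   0.1] shift [-0.0008 -0.0013  0.1059]
```

```bash
python3 -m creep '0 0 0.1 -0.001 -0.001 0.06 0;0 0 0.1 -0.001 -0.001 0.106 0;0 0 0.1 -0.001 -0.001 0.106 0;0 0 0.1 -0.001 -0.001 0.106 255;0 0 0.1 -0.001 -0.001 0.106 255;0 0 0.1 -0.001 -0.001 0.106 255;0 0 0.1 -0.001 -0.001 0.106 255;0 0 0.1 -0.001 -0.001 0.106 255' 40
python3 -m creep '0 0 0 0 0 -0.04 255;0 0 0 0 0 -0.1 255;0 0 0 0 0 -0.1 255'
python3 go.py 562.3 -230 115 1.507
```

```text
clock: 3.9
eef_pos: [412.3, -299.3, 16.7]
tcp_rot: [3.139, 0.001, 1.507]
contact_force: [-0.6, 4.3, 11.4]
opening: 0.462
grasp_force: 38.8
clock: 4.28
eef_pos: [413.8, -300.7, 119.8]
tcp_rot: [3.134, 0.005, 1.507]
contact_force: [0.5, -0.1, -1.5]
opening: 0.452
grasp_force: 41.1
t 4.3 at [ 413.8 -300.7  119.8] [3.134 0.005 1.507] turn [0.5 0.3 0. ] shift [0.08   0.1437 0.0055]
```

Run:
```python
from rk import *
d=snap('scene','s1'); print(r.sense()['eef_pos'],r.sense()['tcp_rot'])
T=d['world_from_camera'];K=d['K']
q=T[:3,:3].T@(np.array([414,-300,120])-T[:3,3]); u=int(K[0,0]*q[0]/-q[2]+K[0,2]);v=int(K[1,1]*-q[1]/-q[2]+K[1,2]);print(u,v)
cv2.imwrite('pics/c3.png',cv2.resize(d['img'][max(v-60,0):v+60,u-80:u+80,::-1],None,fx=4.5,fy=4.5))
```

```text
[ 412.52139107 -299.69954087  117.53129664] [3.13653765 0.00316589 1.50713921]
243 105
```

View pics/c3.png

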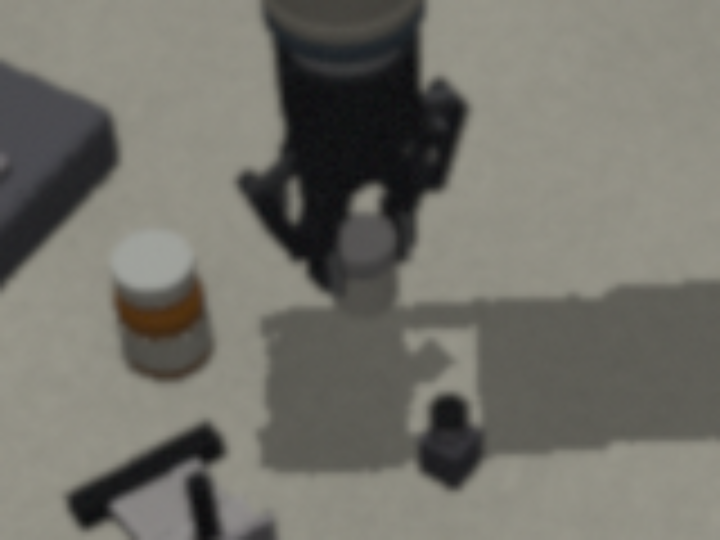

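```bash
python3 go.py 563.7 -208.5 112 1.507
python3 -m creep '0 0 0 0.03 0.055 0 255;0 0 0 0.06 0.1 0 255;0 0 0 0.1 0.145 0.005 255;0 0 0 0.1 0.145 0.005 255;0 0 0 0.1 0.145 0.005 255;0 0 0 0.1 0.145 0.005 255;0 0 0 0.1 0.145 0.005 255'
python3 go.py 563.7 -208.5 46 1.507
```

```text
t 4.3 at [ 412.5 -299.7  117.5] [3.137e+00 3.000e-03 1.507e+00] turn [0.3 0.2 0. ] shift [0.1006 0.145  0.0059]
clock: 5.2
eef_pos: [561.3, -208.7, 109.7]
tcp_rot: [-3.141, 0.0, 1.506]
contact_force: [0.5, 0.3, -1.2]
opening: 0.456
grasp_force: 41.2
t 5.2 at [ 561.3 -208.7  109.7] [-3.141  0.     1.506] turn [-0.   0.  -0.1] shift [0.0004 0.0024 0.0637]
```

```bash
python3 -m creep '0 0 0 0 0.002 0.03 255;0 0 0 0 0.002 0.05 255;0 0 0 0 0.002 0.057 255;0 0 0 0 0.002 0.061 255;0 0 0 0 0.002 0.063 255;0 0 0 0 0.002 0.063 255'
python3 go.py 563.7 -208.5 45 1.507
```

```text
clock: 5.95
eef_pos: [564.4, -208.2, 47.1]
tcp_rot: [3.141, 0.0, 1.507]
contact_force: [0.1, -0.1, -1.7]
opening: 0.455
grasp_force: 41.2
t 6.0 at [ 564.4 -208.2   47.1] [3.141 0.    1.507] turn [0. 0. 0.] shift [-0.0004 -0.0007  0.0021]
```

```bash
python3 -m creep '0 0 0 0 0 0.001 255;0 0 0 0 0 0.002 255;0 0 0 0 0 0.002 255'
python3 -m creep '0 0 0 0 0 0 115;0 0 0 0 0 0 115;0 0 0 0 0 0 115;0 0 0 0 0 0 115;0 0 0 0 0 -0.02 115;0 0 0 0 0 -0.06 100;0 0 0 0 0 -0.08 0;0 0 0 0 0 -0.08 0'
python3 go.py 428 -10 110 1.507
```

```text
clock: 6.32
eef_pos: [564.3, -208.1, 45.3]
tcp_rot: [3.141, 0.0, 1.507]
contact_force: [-1.7, 1.1, 4.4]
opening: 0.454
grasp_force: 41.9
clock: 7.32
eef_pos: [565.5, -208.6, 127.5]
tcp_rot: [3.137, 0.001, 1.507]
contact_force: [0.1, -1.3, 0.1]
opening: 0.991
grasp_force: 0.0
t 7.3 at [ 565.5 -208.6  127.5] [3.137e+00 1.000e-03 1.507e+00] turn [0.2 0.1 0. ] shift [ 0.1895 -0.1499  0.0166]
```

```bash
cat > pots.py <<'E'
from rk import *
O=np.array([562.3,-230.]);ey=np.array([.064,.998]);ex=np.array([.998,-.064])
def pots(n='top',f='t'):
    d=snap(n,f); P=pts(d); im=d['img'].astype(int); Z=P[...,2]; X=P[...,0];Y=P[...,1]
    sat=im.max(2)-im.min(2); br=im.mean(2)
    for nm,zl,zh in (('table',40,50),('rack',66,80)):
        with np.errstate(invalid='ignore'): m=(Z>zl)&(Z<zh)&(sat<40)&(br>55)&(X>330)&(X<660)&(abs(Y)<330)
        if nm=='table': m&=X<520
        k,l,st,c=cv2.connectedComponentsWithStats(m.astype(np.uint8))
        for i in range(1,k):
            if st[i,4]>40:
                p=P[l==i]; q=((p.max(0)+p.min(0))/2)[:2]
                print(nm,q.round(1),'mean',p.mean(0).round(1),st[i,4],'size',(p.max(0)-p.min(0))[:2].round(0),'rack xy',((q-O)@ex).round(1),((q-O)@ey).round(1))
    return d,P
E
python3 -m creep '0 0 0 0.19 -0.15 0.017 0;0 0 0 0.19 -0.15 0.017 0;0 0 0 0.19 -0.15 0.017 0;0 0 0 0.19 -0.15 0.017 0;0 0 0 0.19 -0.15 0.017 0;0 0 0 0.19 -0.15 0.017 0;0 0 0 0.19 -0.15 0.017 0'
python3 - <<'E'
from pots import *
d,P=pots('top','t2'); print('scene');pots('scene','sc2'); print('wrist');pots('wrist','w2')
E
python3 go.py 428 -10 15 1.507
```

```text
clock: 8.2
eef_pos: [427.4, -9.7, 107.8]
tcp_rot: [3.141, 0.0, 1.506]
contact_force: [1.3, 0.7, 0.8]
opening: 0.997
grasp_force: 0.0
table [405.6 236.3] mean [405.1 235.5  45.3] 173 size [37. 38.] rack xy -186.3 455.3
rack [589.5  26.1] mean [590.8  25.8  70.9] 49 size [57.  9.] rack xy 10.7 257.3
rack [ 565.  -205.6] mean [ 565.1 -205.8   73.4] 182 size [39. 40.] rack xy 1.2 24.5
scene
table [426.5  -9.6] mean [427.4  -8.5  47. ] 166 size [41. 42.] rack xy -149.7 211.3
table [443.9  92.3] mean [444.9  92.9  46.9] 174 size [39. 40.] rack xy -138.8 314.1
table [404.2 235.3] mean [405.1 236.5  47.2] 204 size [41. 38.] rack xy -187.5 454.3
rack [ 563.7 -210. ] mean [ 564.5 -205.7   74.8] 200 size [40. 47.] rack xy 0.1 20.1
rack [585.   26.3] mean [584.7  26.4  72.5] 84 size [56.  9.] rack xy 6.2 257.2
wrist
table [444.8  92.4] mean [444.8  92.5  46.3] 3314 size [40. 40.] rack xy -137.9 314.2
table [427.9 -10.1] mean [428.   -8.9  46.1] 2257 size [39. 40.] rack xy -148.2 210.9
rack [579.1  26.5] mean [576.2  26.8  71.1] 720 size [43.  8.] rack xy 0.4 257.1
t 8.3 at [426.9  -9.6 107.6] [3.141 0.    1.506] turn [ 0.   0.  -0.1] shift [-0.0003  0.0011  0.0926]
```

```bash
python3 -m creep '0 0 0 0 0.001 0.06 0;0 0 0 0 0.001 0.092 0;0 0 0 0 0.001 0.092 0;0 0 0 0 0.001 0.092 255;0 0 0 0 0.001 0.092 255;0 0 0 0 0.001 0.092 255;0 0 0 0 0.001 0.092 255;0 0 0 0 0.001 0.092 255' 40
python3 -m creep '0 0 0 0 0 -0.04 255;0 0 0 0 0 -0.1 255;0 0 0 0 0 -0.1 255;0 0 0 0 0 -0.1 255'
python3 go.py 566.2 -166 112 1.507
```

```text
clock: 9.35
eef_pos: [428.4, -9.1, 17.0]
tcp_rot: [3.139, -0.0, 1.508]
contact_force: [-1.2, -0.5, 9.5]
opening: 0.46
grasp_force: 39.1
clock: 9.85
eef_pos: [427.3, -9.0, 116.0]
tcp_rot: [3.14, -0.0, 1.507]
contact_force: [0.0, -0.4, -1.5]
opening: 0.456
grasp_force: 41.0
t 9.8 at [427.3  -9.  116. ] [ 3.14  -0.     1.507] turn [ 0.1 -0.   0. ] shift [-0.1479  0.1485  0.0042]
```

```bash
python3 -m creep '0 0 0 -0.146 0.149 0.004 255;0 0 0 -0.146 0.149 0.004 255;0 0 0 -0.146 0.149 0.004 255;0 0 0 -0.146 0.149 0.004 255;0 0 0 -0.146 0.149 0.004 255;0 0 0 -0.146 0.149 0.004 255;0 0 0 -0.146 0.149 0.004 255'
python3 go.py 566.3 -164 46 1.507
```

```text
clock: 10.72
eef_pos: [565.8, -163.1, 111.2]
tcp_rot: [-3.14, -0.0, 1.508]
contact_force: [-0.8, 0.2, -0.9]
opening: 0.453
grasp_force: 41.1
t 10.7 at [ 565.8 -163.1  111.2] [-3.14  -0.     1.508] turn [-0.1 -0.   0.1] shift [-0.0008  0.0006  0.0652]
```

```bash
python3 -m creep '0 0 0 0 0.001 0.03 255;0 0 0 0 0.001 0.05 255;0 0 0 0 0.001 0.06 255;0 0 0 0 0.001 0.064 255;0 0 0 0 0.001 0.065 255;0 0 0 0 0.001 0.066 255;0 0 0 0 0.001 0.066 255'
python3 -m creep '0 0 0 0 0 0 115;0 0 0 0 0 0 115;0 0 0 0 0 0 115;0 0 0 0 0 0 115;0 0 0 0 0 -0.02 115;0 0 0 0 0 -0.06 100;0 0 0 0 0 -0.08 0;0 0 0 0 0 -0.08 0'
python3 go.py 445 92.5 108 1.507
```

```text
clock: 11.6
eef_pos: [568.1, -164.3, 46.1]
tcp_rot: [3.141, 0.0, 1.507]
contact_force: [-0.1, 0.7, -1.3]
opening: 0.454
grasp_force: 41.1
clock: 12.6
eef_pos: [568.9, -164.6, 127.2]
tcp_rot: [3.138, 0.001, 1.507]
contact_force: [-0.1, 0.8, 0.4]
opening: 0.99
grasp_force: 0.0
t 12.6 at [ 568.9 -164.6  127.2] [3.138e+00 1.000e-03 1.507e+00] turn [0.2 0.  0. ] shift [ 0.2487 -0.14    0.0186]
```

```bash
python3 -m creep '0 0 0 0.249 -0.14 0.018 0;0 0 0 0.249 -0.14 0.018 0;0 0 0 0.249 -0.14 0.018 0;0 0 0 0.249 -0.14 0.018 0;0 0 0 0.249 -0.14 0.018 0;0 0 0 0.249 -0.14 0.018 0;0 0 0 0.249 -0.14 0.018 0;0 0 0 0.249 -0.14 0.018 0'
python3 - <<'E'
from pots import *
d,P=pots('top','t3'); print('scene');pots('scene','sc3'); print('wrist');pots('wrist','w3')
E
python3 go.py 445 92.5 15 1.507
```

```text
clock: 13.6
eef_pos: [444.3, 92.3, 107.4]
tcp_rot: [-3.141, 0.0, 1.506]
contact_force: [0.1, 0.2, -0.3]
opening: 1.003
grasp_force: 0.0
rack [589.3  26. ] mean [590.4  25.8  71.2] 48 size [57.  9.] rack xy 10.6 257.2
rack [ 566.7 -186.1] mean [ 566.7 -185.1   73.4] 358 size [42. 80.] rack xy 1.6 44.1
scene
table [443.3  92.7] mean [445.2  93.6  47.1] 177 size [40. 40.] rack xy -139.4 314.4
table [404.3 235.6] mean [404.6 236.3  47.2] 194 size [41. 39.] rack xy -187.5 454.6
rack [ 566.1 -190.6] mean [ 566.8 -185.2   75.2] 397 size [45. 91.] rack xy 1.3 39.6
rack [584.5  25.9] mean [585.3  26.3  72.3] 86 size [56.  9.] rack xy 5.8 256.8
wrist
table [404.8 226.9] mean [405.1 227.7  46.1] 2186 size [39. 22.] rack xy -186.4 445.9
table [444.8  92.9] mean [444.9  93.7  46.1] 2256 size [39. 39.] rack xy -138.0 314.7
rack [573.2  28.4] mean [573.8  29.2  69.7] 167 size [18.  4.] rack xy -5.7 258.6
rack [610.4  23.1] mean [612.   25.1  71.5] 212 size [14. 10.] rack xy 31.8 255.7
t 13.8 at [444.2  92.4 107.6] [-3.142  0.     1.506] turn [-0.   0.  -0.1] shift [0.0001 0.0008 0.0926]
```

```bash
python3 -m creep '0 0 0 0 0.001 0.06 0;0 0 0 0 0.001 0.092 0;0 0 0 0 0.001 0.092 0;0 0 0 0 0.001 0.092 255;0 0 0 0 0.001 0.092 255;0 0 0 0 0.001 0.092 255;0 0 0 0 0.001 0.092 255;0 0 0 0 0.001 0.092 255' 40
python3 -m creep '0 0 0 0 0 -0.04 255;0 0 0 0 0 -0.1 255;0 0 0 0 0 -0.1 255;0 0 0 0 0 -0.1 255'
python3 go.py 568.8 -123.4 112 1.507
```

```text
clock: 14.75
eef_pos: [445.9, 93.3, 17.1]
tcp_rot: [3.139, -0.001, 1.508]
contact_force: [-1.0, -0.6, 9.9]
opening: 0.457
grasp_force: 39.1
clock: 15.25
eef_pos: [444.8, 93.1, 116.0]
tcp_rot: [3.141, -0.0, 1.507]
contact_force: [0.3, 0.1, -2.5]
opening: 0.454
grasp_force: 41.1
t 15.2 at [444.8  93.1 116. ] [ 3.141 -0.     1.507] turn [ 0.1 -0.   0. ] shift [-0.2082  0.1375  0.0041]
```

```bash
python3 -m creep '0 0 0 -0.208 0.137 0.004 255;0 0 0 -0.208 0.137 0.004 255;0 0 0 -0.208 0.137 0.004 255;0 0 0 -0.208 0.137 0.004 255;0 0 0 -0.208 0.137 0.004 255;0 0 0 -0.208 0.137 0.004 255;0 0 0 -0.208 0.137 0.004 255;0 0 0 -0.208 0.137 0.004 255'
python3 go.py 567.8 -123 46 1.507
```

```text
clock: 16.25
eef_pos: [567.9, -122.1, 111.5]
tcp_rot: [-3.141, -0.0, 1.509]
contact_force: [-0.7, -0.0, -1.5]
opening: 0.459
grasp_force: 41.2
t 16.2 at [ 567.9 -122.1  111.5] [-3.141 -0.     1.509] turn [-0.  -0.   0.1] shift [-0.0009 -0.      0.0655]
```

```bash
python3 -m creep '0 0 0 0 0 0.03 255;0 0 0 0 0 0.05 255;0 0 0 0 0 0.06 255;0 0 0 0 0 0.064 255;0 0 0 0 0 0.065 255;0 0 0 0 0 0.066 255;0 0 0 0 0 0.066 255'
python3 -m creep '0 0 0 0 0 0 115;0 0 0 0 0 0 115;0 0 0 0 0 0 115;0 0 0 0 0 0 115;0 0 0 0 0 -0.02 115;0 0 0 0 0 -0.06 100;0 0 0 0 0 -0.08 0;0 0 0 0 0 -0.08 0'
python3 go.py 405 236 112 1.507
```

```text
clock: 17.12
eef_pos: [568.7, -123.3, 46.1]
tcp_rot: [3.141, 0.0, 1.507]
contact_force: [-0.2, 0.0, -1.3]
opening: 0.455
grasp_force: 41.2
clock: 18.12
eef_pos: [569.6, -123.4, 127.2]
tcp_rot: [3.138, 0.001, 1.507]
contact_force: [0.4, -0.3, -1.1]
opening: 0.993
grasp_force: 0.0
t 18.1 at [ 569.6 -123.4  127.2] [3.138e+00 1.000e-03 1.507e+00] turn [0.2 0.  0. ] shift [ 0.3483 -0.1871  0.0144]
```

```bash
python3 -m creep '0 0 0 0.348 -0.187 0.016 0;0 0 0 0.348 -0.187 0.016 0;0 0 0 0.348 -0.187 0.016 0;0 0 0 0.348 -0.187 0.016 0;0 0 0 0.348 -0.187 0.016 0;0 0 0 0.348 -0.187 0.016 0;0 0 0 0.348 -0.187 0.016 0;0 0 0 0.348 -0.187 0.016 0'
python3 -m creep '0 0 0 0 0 0 0;0 0 0 0 0 0 0'
python3 - <<'E'
from pots import *
d,P=pots('top','t4'); print('scene');pots('scene','sc4'); print('wrist');pots('wrist','w4')
E
python3 go.py 405 236 15 1.507
```

```text
clock: 19.12
eef_pos: [402.6, 236.8, 108.6]
tcp_rot: [-3.14, 0.001, 1.51]
contact_force: [0.2, -0.5, 0.9]
opening: 1.001
grasp_force: 0.0
clock: 19.38
eef_pos: [404.2, 235.0, 109.4]
tcp_rot: [-3.141, 0.0, 1.506]
contact_force: [0.0, 0.2, -0.1]
opening: 0.998
grasp_force: 0.0
table [407.9 226.3] mean [408.8 224.8  45.3] 53 size [32. 19.] rack xy -183.3 445.5
rack [588.9  26. ] mean [590.7  25.6  72. ] 50 size [57.  9.] rack xy 10.1 257.2
rack [ 569.3 -123.3] mean [ 569.  -123.4   73.3] 177 size [40. 38.] rack xy 0.1 106.9
rack [ 567.  -185.9] mean [ 566.7 -185.4   73.5] 362 size [42. 79.] rack xy 1.9 44.3
scene
table [403.3 237.9] mean [404.8 238.8  47.1] 177 size [40. 35.] rack xy -188.6 456.8
rack [ 563.  -168.8] mean [ 567.2 -163.7   75.3] 607 size [ 50. 132.] rack xy -3.2 61.1
rack [584.7  25.4] mean [585.7  26.4  72.5] 86 size [56. 11.] rack xy 6.0 256.3
wrist
table [404.8 236.3] mean [404.6 237.4  46.1] 2222 size [39. 40.] rack xy -187.0 455.3
t 19.5 at [404.3 235.3 109.7] [3.142 0.    1.506] turn [ 0.   0.  -0.1] shift [0.0008 0.0007 0.0947]
```

```bash
python3 -m creep '0 0 0 0.001 0.001 0.06 0;0 0 0 0.001 0.001 0.094 0;0 0 0 0.001 0.001 0.094 0;0 0 0 0.001 0.001 0.094 255;0 0 0 0.001 0.001 0.094 255;0 0 0 0.001 0.001 0.094 255;0 0 0 0.001 0.001 0.094 255;0 0 0 0.001 0.001 0.094 255' 40
python3 -m creep '0 0 0 0 0 -0.04 255;0 0 0 0 0 -0.1 255;0 0 0 0 0 -0.1 255;0 0 0 0 0 -0.1 255'
python3 go.py 571 -82.3 112 1.507
```

```text
clock: 20.52
eef_pos: [405.8, 237.4, 17.2]
tcp_rot: [3.14, -0.001, 1.507]
contact_force: [-0.8, -1.8, 10.3]
opening: 0.458
grasp_force: 39.1
clock: 21.02
eef_pos: [404.8, 236.8, 116.1]
tcp_rot: [3.141, -0.001, 1.507]
contact_force: [0.5, 0.5, -1.3]
opening: 0.456
grasp_force: 40.9
t 21.0 at [404.8 236.8 116.1] [ 3.141e+00 -1.000e-03  1.507e+00] turn [ 0. -0.  0.] shift [-0.308   0.1861  0.004 ]
```

```bash
python3 -m creep '0 0 0 -0.308 0.186 0.004 255;0 0 0 -0.308 0.186 0.004 255;0 0 0 -0.308 0.186 0.004 255;0 0 0 -0.308 0.186 0.004 255;0 0 0 -0.308 0.186 0.004 255;0 0 0 -0.308 0.186 0.004 255;0 0 0 -0.308 0.186 0.004 255;0 0 0 -0.308 0.186 0.004 255'
python3 -m creep '0 0 0 0 0 0 255;0 0 0 0 0 0 255'
python3 go.py 571 -81.8 46 1.507
```

```text
clock: 22.02
eef_pos: [569.5, -81.9, 110.0]
tcp_rot: [-3.138, -0.001, 1.507]
contact_force: [-0.5, -0.7, -0.8]
opening: 0.454
grasp_force: 40.9
clock: 22.28
eef_pos: [570.6, -81.2, 111.6]
tcp_rot: [-3.141, -0.0, 1.509]
contact_force: [-0.2, 0.3, -1.4]
opening: 0.458
grasp_force: 40.9
t 22.3 at [570.6 -81.2 111.6] [-3.141 -0.     1.509] turn [-0.  -0.   0.1] shift [-0.0006  0.0005  0.0656]
```

```bash
python3 -m creep '0 0 0 0 0 0.03 255;0 0 0 0 0 0.05 255;0 0 0 0 0 0.06 255;0 0 0 0 0 0.064 255;0 0 0 0 0 0.065 255;0 0 0 0 0 0.066 255;0 0 0 0 0 0.066 255'
python3 -m creep '0 0 0 0 0 0 115;0 0 0 0 0 0 115;0 0 0 0 0 0 115;0 0 0 0 0 0 115;0 0 0 0 0 -0.02 115;0 0 0 0 0 -0.06 100;0 0 0 0 0 -0.08 0;0 0 0 0 0 -0.08 0'
python3 -m creep '0 0 0 -0.05 -0.06 -0.25 0;0 0 0 -0.05 -0.06 -0.25 0;0 0 0 -0.05 -0.06 -0.25 0;0 0 0 -0.05 -0.06 -0.25 0;0 0 0 -0.05 -0.06 -0.25 0;0 0 0 -0.05 -0.06 -0.25 0'
python3 - <<'E'
from pots import *
d,P=pots('top','t5'); print('wrist');pots('wrist','w5')
E
```

```text
clock: 23.15
eef_pos: [571.3, -82.3, 46.1]
tcp_rot: [3.141, 0.0, 1.507]
contact_force: [0.3, 0.8, -0.6]
opening: 0.455
grasp_force: 41.0
clock: 24.15
eef_pos: [572.2, -82.5, 127.2]
tcp_rot: [3.138, 0.0, 1.507]
contact_force: [0.1, -0.0, 0.2]
opening: 0.988
grasp_force: 0.0
clock: 24.9
eef_pos: [508.0, -128.5, 375.1]
tcp_rot: [3.141, -0.0, 1.507]
contact_force: [-0.4, -0.2, 0.1]
opening: 1.004
grasp_force: 0.0
rack [588.7  26. ] mean [589.9  25.7  71.2] 47 size [59.  9.] rack xy 10.0 257.2
rack [ 565.3 -126.3] mean [ 563.5 -124.2   74. ] 134 size [38. 35.] rack xy -3.6 103.7
rack [ 556.  -211.4] mean [ 554.2 -213.4   73.7] 43 size [20. 28.] rack xy -7.5 18.1
wrist
rack [587.5  25.4] mean [587.9  25.3  71.4] 260 size [58. 10.] rack xy 8.8 256.5
rack [571.  -83.1] mean [570.6 -83.1  74.6] 604 size [39. 39.] rack xy -0.7 147.1
rack [ 565.7 -166.2] mean [ 565.  -163.9   74.4] 1591 size [ 41. 119.] rack xy -0.7 63.9
```

View pics/w5.png

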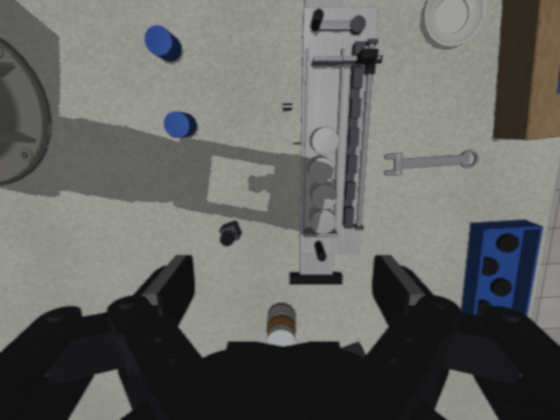

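All four pots stand upright in a row against the end wall, at (322,135)–(322,222). The fin is at (368,60) and the pointer at (296,143) against the mark at (287,106).

```bash
python3 - <<'E'
from pots import *
d=dict(np.load('pics/w5.npz'));P=pts(d);p=P.reshape(-1,3);p=p[~np.isnan(p[:,0])];q=p[:,:2]-O;a=q@ex;b=q@ey
for lo in range(-20,300,20):
    m=(a>30)&(a<75)&(b>lo)&(b<lo+20)&(p[:,2]<110);
    print(lo,p[m,2].max().round(0), [ (x,p[m&(a>x)&(a<x+5),2].max().round(0)) for x in range(30,75,5) if (m&(a>x)&(a<x+5)).any()])
E
python3 go.py 626.5 23.3 150 -0.064
```

```text
-20 30.0 [(30, np.float64(30.0)), (35, np.float64(30.0)), (40, np.float64(30.0)), (45, np.float64(30.0)), (50, np.float64(30.0)), (55, np.float64(30.0)), (60, np.float64(30.0)), (65, np.float64(30.0)), (70, np.float64(30.0))]
0 55.0 [(30, np.float64(30.0)), (35, np.float64(54.0)), (40, np.float64(55.0)), (45, np.float64(55.0)), (50, np.float64(54.0)), (55, np.float64(46.0)), (60, np.float64(46.0)), (65, np.float64(46.0)), (70, np.float64(45.0))]
20 55.0 [(30, np.float64(30.0)), (35, np.float64(54.0)), (40, np.float64(54.0)), (45, np.float64(55.0)), (50, np.float64(54.0)), (55, np.float64(31.0)), (60, np.float64(42.0)), (65, np.float64(43.0)), (70, np.float64(29.0))]
40 54.0 [(30, np.float64(30.0)), (35, np.float64(53.0)), (40, np.float64(54.0)), (45, np.float64(54.0)), (50, np.float64(54.0)), (55, np.float64(31.0)), (60, np.float64(43.0)), (65, np.float64(43.0)), (70, np.float64(36.0))]
60 55.0 [(30, np.float64(31.0)), (35, np.float64(54.0)), (40, np.float64(55.0)), (45, np.float64(55.0)), (50, np.float64(54.0)), (55, np.float64(30.0)), (60, np.float64(42.0)), (65, np.float64(42.0)),
[... 1940 characters left out ...]
, (50, np.float64(103.0)), (55, np.float64(102.0)), (60, np.float64(70.0)), (65, np.float64(78.0)), (70, np.float64(71.0))]
260 102.0 [(30, np.float64(30.0)), (35, np.float64(101.0)), (40, np.float64(102.0)), (45, np.float64(102.0)), (50, np.float64(102.0)), (55, np.float64(102.0)), (60, np.float64(42.0)), (65, np.float64(42.0)), (70, np.float64(68.0))]
280 55.0 [(30, np.float64(31.0)), (35, np.float64(53.0)), (40, np.float64(55.0)), (45, np.float64(54.0)), (50, np.float64(54.0)), (55, np.float64(45.0)), (60, np.float64(46.0)), (65, np.float64(47.0)), (70, np.float64(45.0))]
t 25.0 at [ 507.5 -128.   373.3] [-3.138e+00 -1.000e-03  1.507e+00] turn [-0.2  0.1 90. ] shift [0.1584 0.1099 0.2231]
```

```bash
python3 -m creep '0 0 90 0.158 0.11 0.22 150;0 0 90 0.158 0.11 0.22 150;0 0 90 0.158 0.11 0.22 150;0 0 90 0.158 0.11 0.22 150;0 0 90 0.158 0.11 0.22 150;0 0 90 0.158 0.11 0.22 150;0 0 90 0.158 0.11 0.22 150;0 0 90 0.158 0.11 0.22 150' 40
python3 go.py 626.5 23.3 74 -0.064
```

```text
clock: 26.0
eef_pos: [626.3, 22.9, 152.6]
tcp_rot: [3.141, 0.005, 0.002]
contact_force: [-0.1, 0.4, 0.4]
opening: 0.416
grasp_force: 0.0
t 26.0 at [626.3  22.9 152.6] [3.141e+00 5.000e-03 2.000e-03] turn [0.  0.3 3.8] shift [ 0.0006 -0.0004  0.0786]
```

```bash
python3 -m creep '0 0 4.2 0 0 0 150;0 0 4.2 0 0 0 150;0 0 4.2 0 0 0.05 150;0 0 4.2 0 0 0.078 150;0 0 4.2 0 0 0.078 150;0 0 4.2 0 0 0.078 150'
python3 go.py 626.5 23.3 74 -0.064
```

```text
clock: 26.75
eef_pos: [628.2, 22.5, 78.1]
tcp_rot: [-3.142, -0.0, -0.065]
contact_force: [0.5, -0.2, 0.4]
opening: 0.411
grasp_force: 0.0
t 26.8 at [628.2  22.5  78.1] [-3.142 -0.    -0.065] turn [-0.  -0.  -0.1] shift [-0.0017 -0.0007  0.0041]
```

```bash
python3 -m creep '0 0 0 -0.001 -0.001 0.003 150;0 0 0 -0.001 -0.001 0.003 255;0 0 0 -0.001 -0.001 0.003 255;0 0 0 -0.001 -0.001 0.003 255;0 0 0 -0.001 -0.001 0.003 255' 50
python3 -m creep '0 0 0 0 0 -0.005 255;0 0 0 0 0 -0.01 255;0 0 0 0 0 -0.014 255;0 0 0 0 0 -0.017 255;0 0 0 0 0 -0.017 255;0 0 0 0 0 -0.017 255'
python3 go.py 626.5 23.3 93 -0.064
python3 - <<'E'
from rk import *
rack(pts(snap('scene','s6')))
E
```

```text
clock: 27.38
eef_pos: [627.3, 23.4, 75.4]
tcp_rot: [-3.141, -0.001, -0.066]
contact_force: [-1.0, 0.5, 5.5]
opening: 0.127
grasp_force: 51.3
clock: 28.12
eef_pos: [627.1, 23.4, 91.7]
tcp_rot: [-3.142, -0.0, -0.066]
contact_force: [2.7, 0.0, -0.4]
opening: 0.129
grasp_force: 50.4
t 28.1 at [627.1  23.4  91.7] [-3.142 -0.    -0.066] turn [-0.  -0.  -0.1] shift [-0.0005  0.0002 -0.0013]
post [ 562.7 -242.7   82.2] [ 561.1 -242.6   80.2] 75 [32. 55. 16.]
fin [635.   27.1  99.5] [635.8  29.  100.4] 17 [ 6. 27. 12.]
knob [564.6  76.7  78.8] [565.5  77.9  79.5] 45 [14. 15. 14.]
```

```bash
python3 -m creep '0 0 0 0 0.01 -0.001 255;0 0 0 0 0.022 -0.001 255;0 0 0 0 0.035 -0.001 255;0 0 0 0 0.048 -0.001 255;0 0 0 0 0.06 -0.001 255;0 0 0 0 0.072 -0.001 255;0 0 0 0 0.08 -0.001 255;0 0 0 0 0.084 -0.001 255'
python3 -m creep '0 0 0 0 0 0 255;0 0 0 0 0 0 255'
python3 go.py 621.7 -60.4 76 -0.066
python3 - <<'E'
from rk import *
rack(pts(snap('top','s7')))
E
```

```text
clock: 29.18
eef_pos: [621.5, -61.0, 92.8]
tcp_rot: [-3.142, -0.0, -0.066]
contact_force: [4.0, 1.0, -2.0]
opening: 0.128
grasp_force: 50.4
clock: 29.42
eef_pos: [621.5, -60.3, 92.7]
tcp_rot: [3.141, -0.0, -0.066]
contact_force: [4.2, -1.0, -1.3]
opening: 0.127
grasp_force: 50.4
t 29.4 at [621.5 -60.3  92.7] [ 3.141 -0.    -0.066] turn [ 0. -0.  0.] shift [0.0002 0.0001 0.0167]
post [ 565.2 -241.8   81.3] [ 562.5 -243.7   80.2] 51 [29. 53. 15.]
knob [565.6  76.8  76.7] [565.6  77.5  77.6] 26 [13. 13. 13.]
```

```bash
python3 -m creep '0 0 0 0 0 0.005 255;0 0 0 0 0 0.01 255;0 0 0 0 0 0.014 255;0 0 0 0 0 0.017 255;0 0 0 0 0 0.0175 255;0 0 0 0 0 0.0175 255'
python3 go.py 621.7 -60.4 75.4 -0.066
```

```text
clock: 30.22
eef_pos: [621.7, -60.3, 75.5]
tcp_rot: [-3.141, -0.001, -0.066]
contact_force: [3.8, -0.2, 4.9]
opening: 0.127
grasp_force: 51.4
t 30.2 at [621.7 -60.3  75.5] [-3.141e+00 -1.000e-03 -6.600e-02] turn [-0. -0.  0.] shift [0.     0.0001 0.0001]
```

```bash
python3 -m creep '0 0 0 0 0 0 150;0 0 0 0 0 0 150;0 0 0 0 0 0 150;0 0 0 0 0 -0.03 150;0 0 0 0 0 -0.07 150;0 0 0 0 0 -0.07 150'
python3 go.py 565.6 77 145 -0.064
python3 - <<'E'
from pots import *
d,P=pots('wrist','w8');rack(P);print('scene');d,P=pots('scene','s8');rack(P)
E
```

```text
clock: 30.98
eef_pos: [623.2, -60.6, 148.2]
tcp_rot: [3.141, -0.005, -0.066]
contact_force: [0.2, -0.2, 0.4]
opening: 0.411
grasp_force: 0.0
t 31.0 at [623.2 -60.6 148.2] [ 3.141 -0.005 -0.066] turn [ 0.  -0.3 -0.1] shift [-0.0666 -0.1335  0.0029]
rack [639.3 -60. ] mean [640.3 -60.1  74.8] 55 size [8. 5.] rack xy 65.9 174.6
rack [577.4 -55.7] mean [578.4 -55.6  72. ] 371 size [46.  9.] rack xy 4.0 174.9
rack [ 567.  -169.3] mean [ 570.6 -172.9   74.1] 4763 size [ 43. 114.] rack xy 0.8 60.9
rack [572.8 -74.1] mean [574.4 -74.8  74.3] 954 size [39. 21.] rack xy 0.5 156.2
post [ 565.6 -242.    80.1] [ 563.4 -244.3   79.3] 815 [32. 54. 12.]
fin [622.7 -58.6  97.2] [624.1 -58.7 100.2] 560 [23. 12. 10.]
knob [567.3  76.9  75.7] [568.9  75.8  77.8] 338 [14. 15. 11.]
scene
rack [579.4 -66.9] mean [575.2 -62.9  73.3] 158 size [57. 33.] rack xy 6.7 163.9
fin [620.9 -59.   99.1] [622.2 -57.2 100. ] 61 [22. 14. 13.]
knob [564.5  78.   78.1] [565.4  77.9  79.3] 45 [14. 13. 16.]
```

```bash
python3 -m creep '0 0 0 -0.066 -0.134 0.003 150;0 0 0 -0.066 -0.134 0.003 150;0 0 0 -0.066 -0.134 0.003 150;0 0 0 -0.066 -0.134 0.003 150;0 0 0 -0.066 -0.134 0.003 150'
python3 -m creep '0 0 0 0 0 0.05 150;0 0 0 0 0 0.09 150;0 0 0 0 0 0.09 150;0 0 0 0 0 0.09 150'
python3 go.py 566 77 54 -0.064
```

```text
clock: 31.7
eef_pos: [564.2, 77.1, 141.5]
tcp_rot: [3.141, 0.001, -0.066]
contact_force: [-0.2, 0.4, 0.2]
opening: 0.412
grasp_force: 0.0
clock: 32.2
eef_pos: [565.3, 77.0, 53.1]
tcp_rot: [-3.141, -0.001, -0.067]
contact_force: [-0.6, -0.4, -0.5]
opening: 0.413
grasp_force: 0.0
t 32.2 at [565.3  77.   53.1] [-3.141e+00 -1.000e-03 -6.700e-02] turn [-0.  -0.1 -0.2] shift [ 0.0007 -0.     -0.0009]
```

```bash
python3 -m creep '0 0 0 0 0 0 255;0 0 0 0 0 0 255;0 0 0 0 0 0 255;0 0 0 0 0 0 255' 35
python3 -m creep '0 0 0 0.0012 -0.0119 0 255;0 0 0 0.0047 -0.0234 0 255;0 0 0 0.0105 -0.0339 0 255;0 0 0 0.0182 -0.043 0 255;0 0 0 0.0276 -0.0505 0 255;0 0 0 0.0383 -0.0559 0 255;0 0 0 0.0469 -0.0585 0 255;0 0 0 0.0515 -0.0594 0 255'
python3 -m creep '0 0 0 0 0 0 255;0 0 0 0 0 0 255'
python3 go.py 566 77 54 -0.064
python3 - <<'E'
from rk import *
rack(pts(snap('scene','s9')))
E
```

```text
clock: 32.7
eef_pos: [565.6, 78.0, 54.0]
tcp_rot: [-3.141, -0.003, -0.066]
contact_force: [0.3, 1.2, 6.9]
opening: 0.163
grasp_force: 34.1
clock: 33.7
eef_pos: [620.2, 132.8, 53.5]
tcp_rot: [3.141, -0.001, -0.066]
contact_force: [-2.2, -5.3, 3.5]
opening: 0.167
grasp_force: 35.0
clock: 33.95
eef_pos: [620.2, 132.8, 53.6]
tcp_rot: [3.141, -0.002, -0.066]
contact_force: [-0.8, -5.1, 4.3]
opening: 0.158
grasp_force: 34.9
t 34.0 at [620.2 132.8  53.6] [ 3.141e+00 -2.000e-03 -6.600e-02] turn [ 0.  -0.1 -0.1] shift [-0.0505  0.0592 -0.0005]
post [ 561.2 -242.3   82.3] [ 561.1 -241.8   80.3] 74 [30. 54. 17.]
fin [620.9 -58.6  99.1] [621.4 -57.2 100.6] 61 [22. 14. 14.]
knob [627.6 136.7  78.8] [628.  137.7  77.9] 37 [ 9. 34. 18.]
```

```bash
python3 -m creep '0 0 0 0 0 0 170;0 0 0 0 0 0 170;0 0 0 0 0 0 170;0 0 0 0 0 -0.04 170;0 0 0 0 0 -0.09 150;0 0 0 0 0 -0.1 150'
python3 go.py 540 -90 250 1.507
```

```text
clock: 34.75
eef_pos: [621.7, 134.1, 155.9]
tcp_rot: [-3.14, -0.005, -0.066]
contact_force: [-0.5, 0.3, -0.3]
opening: 0.417
grasp_force: 0.0
t 34.8 at [621.7 134.1 155.9] [-3.14  -0.005 -0.066] turn [  0.2  -0.3 -90.1] shift [-0.0663  0.2288 -0.0949]
```

```bash
python3 -m creep '0 0 -90 -0.066 0.229 -0.095 0;0 0 -90 -0.066 0.229 -0.095 0;0 0 -90 -0.066 0.229 -0.095 0;0 0 -90 -0.066 0.229 -0.095 0;0 0 -90 -0.066 0.229 -0.095 0;0 0 -90 -0.066 0.229 -0.095 0;0 0 -90 -0.066 0.229 -0.095 0;0 0 -90 -0.066 0.229 -0.095 0'
python3 -m creep '0 0 -4.3 0 0 0 0;0 0 -4.3 0 0 0 0;0 0 -4.3 0 0 0 0'
python3 - <<'E'
from pots import *
d=snap('wrist','w9'); P=pts(d); rack(P)
K=d['K'];T=d['world_from_camera']
q=T[:3,:3].T@(np.array([526,-60,26])-T[:3,3]); u=int(K[0,0]*q[0]/-q[2]+K[0,2]);v=int(K[1,1]*-q[1]/-q[2]+K[1,2]);print(u,v,r.sense()['eef_pos'],r.sense()['tcp_rot'])
cv2.imwrite('pics/c4.png',cv2.convertScaleAbs(cv2.resize(d['img'][v-60:v+60,u-50:u+50,::-1],None,fx=5,fy=5,interpolation=cv2.INTER_CUBIC),alpha=1.5)); print('origin',u-50,v-60)
E
```

```text
clock: 35.75
eef_pos: [538.3, -90.6, 246.5]
tcp_rot: [-3.141, -0.0, 1.424]
contact_force: [-1.0, 0.7, 0.2]
opening: 1.001
grasp_force: 0.0
clock: 36.12
eef_pos: [538.5, -90.5, 246.8]
tcp_rot: [-3.141, -0.0, 1.491]
contact_force: [-0.6, -0.4, 0.9]
opening: 0.998
grasp_force: 0.0
post [ 564.3 -241.7   80. ] [ 561.4 -243.3   79.4] 281 [32. 53. 12.]
fin [622.  -58.   97.4] [621.1 -57.6 100.1] 305 [23. 13. 10.]
270 160 [538.53840088 -90.55772762 246.90216873] [-3.14114547e+00 -7.21291384e-05  1.49178248e+00]
origin 220 100
```

View pics/c4.png

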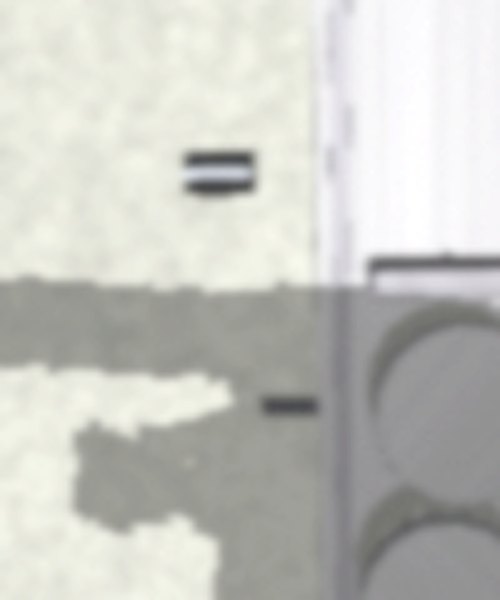

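The pointer tip is at crop (265,406) and the white line's centre at crop (219,174).

```bash
cat >> pots.py <<'E'
def ray(d,u,v,z):
    K=d['K'];T=d['world_from_camera']; dr=T[:3,:3]@np.array([(u-K[0,2])/K[0,0],-(v-K[1,2])/K[1,1],-1]); return T[:3,3]+dr*(z-T[2,3])/dr[2]
E
python3 - <<'E'
from pots import *
d=dict(np.load('pics/w9.npz'));P=pts(d)
u0,v0=278,181; print('zptr',P[v0-1:v0+2,u0-4:u0+4,2].round(0).tolist()); print('zmark',P[132:138,260:268,2].round(0).tolist())
m=ray(d,220+219/5-.4,100+174/5-.4,26)
for z in (20,24,26,28,32):
    p=ray(d,220+275/5-.4,100+406/5-.4,z); print(z,p.round(1),m.round(1),'dy',((m-p)[:2]@ey).round(1))
E
python3 go.py 559.8 -260.8 120 1.507
```

```text
zptr [[29.0, 29.0, 27.0, 29.0, 28.0, 30.0, 28.0, 29.0], [29.0, 30.0, 30.0, 28.0, 28.0, 29.0, 29.0, 28.0], [30.0, 29.0, 28.0, 29.0, 29.0, 29.0, 28.0, 28.0]]
zmark [[27.0, 26.0, 27.0, 26.0, 27.0, 27.0, 27.0, 27.0], [26.0, 26.0, 27.0, 27.0, 27.0, 26.0, 26.0, 25.0], [26.0, 26.0, 28.0, 27.0, 26.0, 26.0, 26.0, 27.0], [28.0, 27.0, 27.0, 27.0, 26.0, 26.0, 25.0, 26.0], [27.0, 27.0, 25.0, 26.0, 27.0, 27.0, 25.0, 27.0], [27.0, 26.0, 26.0, 26.0, 25.0, 27.0, 28.0, 27.0]]
20 [528.8 -86.9  20. ] [520.6 -29.3  26. ] dy 57.0
24 [528.9 -86.2  24. ] [520.6 -29.3  26. ] dy 56.3
26 [529.  -85.8  26. ] [520.6 -29.3  26. ] dy 55.9
28 [529.1 -85.5  28. ] [520.6 -29.3  26. ] dy 55.6
32 [529.3 -84.8  32. ] [520.6 -29.3  26. ] dy 54.8
t 36.2 at [538.5 -90.6 246.9] [-3.141 -0.     1.492] turn [-0.  -0.  -0.9] shift [-0.168   0.0347  0.1269]
```

```bash
python3 -m creep '0 0 -0.9 -0.168 0.035 0.12 60;0 0 -0.9 -0.168 0.035 0.12 60;0 0 -0.9 -0.168 0.035 0.12 60;0 0 -0.9 -0.168 0.035 0.12 60;0 0 -0.9 -0.168 0.035 0.12 60;0 0 -0.9 -0.168 0.035 0.12 60'
python3 go.py 559.8 -260.8 56 1.507
```

```text
clock: 36.92
eef_pos: [560.9, -259.9, 128.1]
tcp_rot: [3.141, -0.0, 1.509]
contact_force: [0.1, -0.0, -0.5]
opening: 0.766
grasp_force: 0.0
t 36.9 at [ 560.9 -259.9  128.1] [ 3.141 -0.     1.509] turn [ 0.  -0.   0.1] shift [-0.0009 -0.0011  0.0721]
```

```bash
python3 -m creep '0 0 0 -0.001 -0.001 0.03 120;0 0 0 -0.001 -0.001 0.072 120;0 0 0 -0.001 -0.001 0.072 120;0 0 0 -0.001 -0.001 0.072 255;0 0 0 -0.001 -0.001 0.072 255;0 0 0 -0.001 -0.001 0.072 255;0 0 0 -0.001 -0.001 0.072 255' 70
python3 go.py 559.8 -260.8 56 1.507
```

```text
clock: 37.8
eef_pos: [559.7, -261.7, 57.6]
tcp_rot: [3.141, 0.0, 1.509]
contact_force: [-3.4, 2.7, 8.3]
opening: 0.165
grasp_force: 68.2
t 37.8 at [ 559.7 -261.7   57.6] [3.141 0.    1.509] turn [0.  0.  0.1] shift [0.001  0.     0.0016]
```

```bash
python3 -m creep '0 0 0 0.005 0 0 255;0 0 0 0.013 0 0 255;0 0 0 0.022 0 0 255;0 0 0 0.031 0 0 255;0 0 0 0.04 0 0 255;0 0 0 0.048 0 0 255;0 0 0 0.053 0 0 255;0 0 0 0.0555 0 0 255'
python3 -m creep '0 0 0 0 0 0 255;0 0 0 0 0 0 255'
python3 - <<'E'
from pots import *
d=snap('wrist','w10'); P=pts(d); print(r.sense()['eef_pos'])
q=d['world_from_camera'];K=d['K'];T=q
q=T[:3,:3].T@(np.array([524,-30,26])-T[:3,3]); u=int(K[0,0]*q[0]/-q[2]+K[0,2]);v=int(K[1,1]*-q[1]/-q[2]+K[1,2]);print(u,v)
v=max(v,50);u=max(u,60)
cv2.imwrite('pics/c5.png',cv2.convertScaleAbs(cv2.resize(d['img'][v-50:v+50,u-60:u+60,::-1],None,fx=5,fy=5,interpolation=cv2.INTER_CUBIC),alpha=1.5)); print('origin',u-60,v-50)
E
```

```text
clock: 38.8
eef_pos: [563.3, -207.8, 57.7]
tcp_rot: [3.14, 0.003, 1.51]
contact_force: [-5.4, -7.4, 7.2]
opening: 0.163
grasp_force: 68.4
clock: 39.05
eef_pos: [563.2, -207.5, 57.7]
tcp_rot: [3.14, 0.002, 1.509]
contact_force: [-4.7, -4.6, 7.6]
opening: 0.158
grasp_force: 68.4
[ 563.27130703 -207.52495947   57.66801149]
174 -107
origin 114 0
```

```bash
python3 -m creep '0 0 0 0.001 0 0 255;0 0 0 0.001 0 0 255;0 0 0 0.001 0 0 120;0 0 0 0.001 0 0 120;0 0 0 0.001 0 0 120;0 0 0 0.001 0 -0.05 100;0 0 0 0.001 0 -0.1 60;0 0 0 0.001 0 -0.1 60'
python3 go.py 540 -60 250 1.507
```

```text
clock: 40.1
eef_pos: [565.7, -206.2, 159.5]
tcp_rot: [3.134, 0.002, 1.509]
contact_force: [-1.0, -0.7, 0.1]
opening: 0.764
grasp_force: 0.0
t 40.1 at [ 565.7 -206.2  159.5] [3.134e+00 2.000e-03 1.509e+00] turn [0.4 0.1 0.1] shift [ 0.1441 -0.034  -0.0911]
```

```bash
python3 -m creep '0 0 0.1 0.144 -0.034 -0.09 60;0 0 0.1 0.144 -0.034 -0.09 60;0 0 0.1 0.144 -0.034 -0.09 60;0 0 0.1 0.144 -0.034 -0.09 60;0 0 0.1 0.144 -0.034 -0.09 60;0 0 0.1 0.144 -0.034 -0.09 60'
python3 - <<'E'
from pots import *
d=snap('wrist','w11'); P=pts(d); rack(P); T=d['world_from_camera'];K=d['K']
q=T[:3,:3].T@(np.array([524,-30,26])-T[:3,3]); u=int(K[0,0]*q[0]/-q[2]+K[0,2]);v=int(K[1,1]*-q[1]/-q[2]+K[1,2])
cv2.imwrite('pics/c6.png',cv2.convertScaleAbs(cv2.resize(d['img'][v-30:v+30,u-35:u+35,::-1],None,fx=8,fy=8,interpolation=cv2.INTER_CUBIC),alpha=1.5)); print('origin',u-35,v-30)
E
```

```text
clock: 40.85
eef_pos: [537.5, -60.4, 243.9]
tcp_rot: [-3.14, 0.0, 1.506]
contact_force: [-0.1, 0.4, -0.1]
opening: 0.758
grasp_force: 0.0
fin [625.4  -3.2  97.7] [624.5  -3.2 100.2] 323 [22. 12. 11.]
origin 234 130
```

View pics/c6.png

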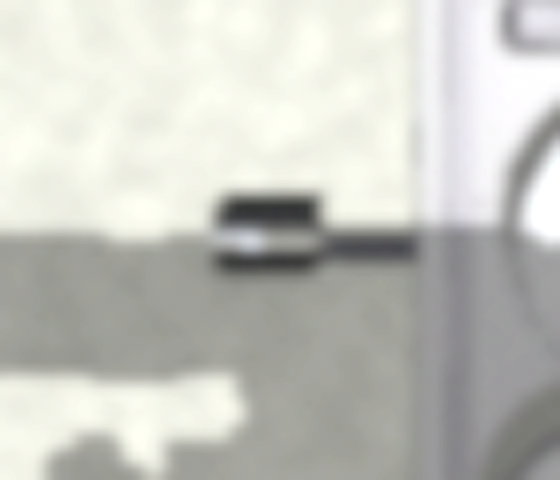

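Pointer (crop y 246) sits at the white line (y 240), about 0.8 mm short, which is good. Next I close the lever.

```bash
python3 go.py 623.7 187.8 140 1.507
python3 -m creep '0 0 0 0.253 0.071 0.105 150;0 0 0 0.253 0.071 0.105 150;0 0 0 0.253 0.071 0.105 150;0 0 0 0.253 0.071 0.105 150;0 0 0 0.253 0.071 0.105 150;0 0 0 0.253 0.071 0.105 150;0 0 0 0.253 0.071 0.105 150'
python3 go.py 623.7 187.8 54 1.507
python3 - <<'E'
from rk import *
P=pts(snap('top','t12')); P2=pts(snap('scene','s12'))
for P in (P,P2):
    m=(P[...,2]>68)&(P[...,2]<88)&(P[...,0]>560)&(P[...,0]<660)&(P[...,1]>160)&(P[...,1]<215); print(P[m].mean(0) if m.any() else 0, m.sum())
E
```

```text
t 40.9 at [537.6 -60.4 244. ] [-3.14   0.     1.506] turn [-0.1  0.  -0.1] shift [0.2533 0.0701 0.1039]
clock: 41.78
eef_pos: [624.7, 187.2, 139.7]
tcp_rot: [-3.14, 0.001, 1.507]
contact_force: [0.1, -0.2, 0.4]
opening: 0.409
grasp_force: 0.0
t 41.8 at [624.7 187.2 139.7] [-3.140e+00  1.000e-03  1.507e+00] turn [-0.1  0.  -0. ] shift [ 0.0006 -0.0009  0.0857]
0 0
[623.55582183 189.40968926  79.31223708] 52
```

```bash
python3 -m creep '0 0 0 0.001 -0.001 0.04 150;0 0 0 0.001 -0.001 0.085 150;0 0 0 0.001 -0.001 0.085 150;0 0 0 0.001 -0.001 0.085 255;0 0 0 0.001 -0.001 0.085 255;0 0 0 0.001 -0.001 0.085 255;0 0 0 0.001 -0.001 0.085 255' 40
python3 -m creep '0 0 0 -0.0035 -0.0133 0 255;0 0 0 -0.0089 -0.024 0 255;0 0 0 -0.0164 -0.0334 0 255;0 0 0 -0.0255 -0.0411 0 255;0 0 0 -0.036 -0.0469 0 255;0 0 0 -0.0475 -0.0504 0 255;0 0 0 -0.0564 -0.0515 0 255;0 0 0 -0.06 -0.0516 0 255'
python3 -m creep '0 0 0 0 0 0 255;0 0 0 0 0 0 255'
python3 go.py 569 132.4 54 1.507
python3 - <<'E'
from rk import *
rack(pts(snap('scene','s13')))
P=pts(dict(np.load('pics/s13.npz')))
m=(P[...,2]>70)&(P[...,2]<88)&(P[...,0]>545)&(P[...,0]<660)&(P[...,1]>100)&(P[...,1]<215); print(P[m].mean(0) if m.any() else 0, m.sum())
E
```

```text
clock: 42.75
eef_pos: [625.2, 189.6, 56.9]
tcp_rot: [3.139, -0.001, 1.507]
contact_force: [-0.3, -3.2, 7.4]
opening: 0.157
grasp_force: 39.9
clock: 43.75
eef_pos: [569.6, 133.4, 56.7]
tcp_rot: [3.139, -0.002, 1.507]
contact_force: [-1.1, 6.8, 9.7]
opening: 0.157
grasp_force: 40.5
clock: 44.0
eef_pos: [569.5, 133.4, 56.7]
tcp_rot: [3.139, -0.001, 1.507]
contact_force: [-0.6, 2.7, 9.3]
opening: 0.159
grasp_force: 40.6
t 44.0 at [569.5 133.4  56.7] [ 3.139e+00 -1.000e-03  1.507e+00] turn [ 0.1 -0.1  0. ] shift [-0.001  -0.0005  0.0027]
fin [624.4  -3.6  98.9] [625.   -2.8 100.9] 63 [21. 13. 13.]
knob [570.1 140.7  78.8] [571.4 141.8  78.9] 58 [39. 11. 17.]
[571.44093821 141.79949913  78.88795627] 58
```

```bash
python3 -m creep '0 0 0 -0.0015 0 0 255;0 0 0 -0.0015 0 0 255;0 0 0 -0.0015 0 0 160;0 0 0 -0.0015 0 0 160;0 0 0 -0.0015 0 0 150;0 0 0 -0.0015 0 -0.05 150;0 0 0 -0.0015 0 -0.1 150;0 0 0 -0.0015 0 -0.1 150'
python3 go.py 540 -60 245 1.507
```

```text
clock: 45.05
eef_pos: [571.0, 131.9, 159.1]
tcp_rot: [3.135, -0.002, 1.507]
contact_force: [-0.2, 0.6, -0.2]
opening: 0.414
grasp_force: 0.0
t 45.0 at [571.  131.9 159.1] [ 3.135e+00 -2.000e-03  1.507e+00] turn [ 0.4 -0.1  0. ] shift [-0.1934 -0.0182 -0.0864]
```

```bash
python3 -m creep '0 0 0 -0.193 -0.018 -0.086 60;0 0 0 -0.193 -0.018 -0.086 60;0 0 0 -0.193 -0.018 -0.086 60;0 0 0 -0.193 -0.018 -0.086 60;0 0 0 -0.193 -0.018 -0.086 60;0 0 0 -0.193 -0.018 -0.086 60;0 0 0 -0.193 -0.018 -0.086 60'
python3 - <<'E'
from pots import *
d=snap('wrist','w14'); P=pts(d); rack(P); m=(P[...,2]>70)&(P[...,2]<88)&(P[...,0]>545)&(P[...,0]<660)&(P[...,1]>100)&(P[...,1]<215); print('knob',P[m].mean(0),m.sum())
pots('scene','s14')
cv2.imwrite('pics/c7.png',cv2.convertScaleAbs(cv2.resize(d['img'][60:260,180:440,::-1],None,fx=3,fy=3,interpolation=cv2.INTER_CUBIC),alpha=1.4))
E
```

```text
clock: 45.92
eef_pos: [538.1, -59.0, 240.2]
tcp_rot: [-3.14, -0.0, 1.508]
contact_force: [-0.3, 0.0, -0.4]
opening: 0.76
grasp_force: 0.0
fin [625.6  -3.8  97.2] [624.4  -3.7 100.1] 345 [23. 13. 10.]
knob [nan nan nan] 0
rack [576.1 -88.4] mean [571.8 -79.8  75.2] 905 size [ 72. 185.] rack xy 4.7 142.2<stdin>:2: RuntimeWarning: Mean of empty slice.
  ret = um.true_divide(
```

View pics/c7.png

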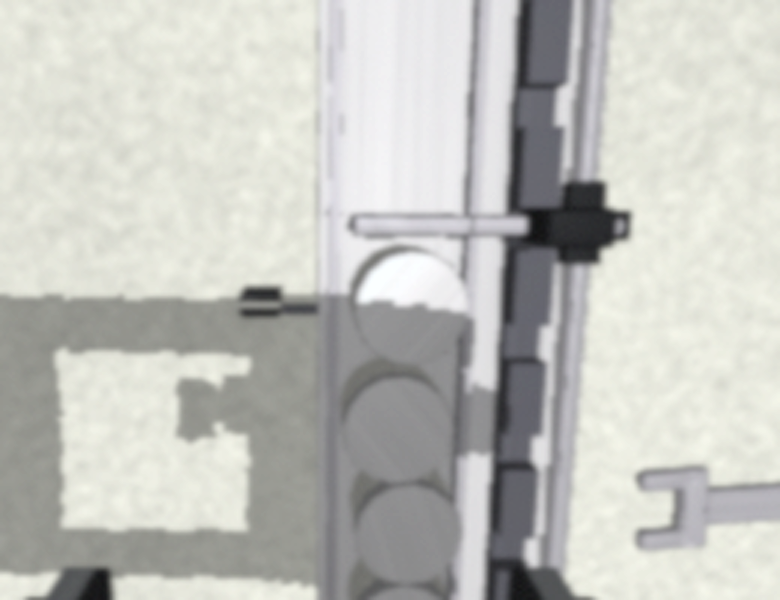

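View pics/s14.png

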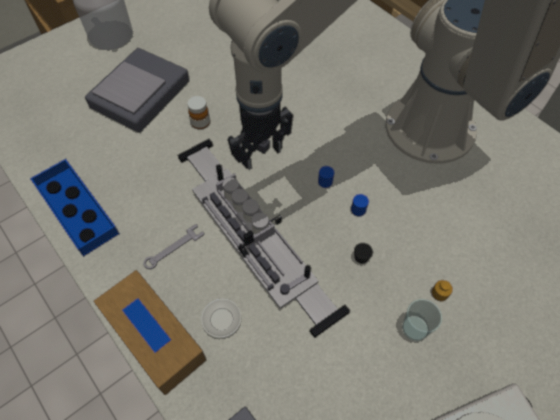

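The row, stop, and lever look right, with the knob back across the rack at (307,271) in the scene view. The pointer (crop y≈307) seems slightly short of the line (≈301), so I measure it.

Run:
```python
from pots import *
for f in ('w11','w14'):
    d=dict(np.load(f'pics/{f}.npz')); g=d['img'].mean(2); 
    T=d['world_from_camera'];K=d['K']
    q=T[:3,:3].T@(np.array([524,-30,26])-T[:3,3]); u=int(K[0,0]*q[0]/-q[2]+K[0,2]);v=int(K[1,1]*-q[1]/-q[2]+K[1,2])
    um=u-2
    print(f,u,v); print(g[v-8:v+8,u-10:u+20].round(0).astype(int))
s14=pts(dict(np.load('pics/s14.npz'))); P=s14
m=(P[...,2]>70)&(P[...,2]<88)&(P[...,0]>530)&(P[...,0]<660)&(P[...,1]>100)&(P[...,1]<215); print('knob',P[m].mean(0),m.sum())
```

```text
w11 269 160
[[160 160 160 160 161 163 163 162 159 158 158 158 160 161 160 159 161 163
  165 165 165 162 161 161 162 158 152 154 160 160]
 [160 158 153 146 143 144 145 144 142 140 139 140 142 142 144 150 157 162
  164 164 163 162 160 159 160 157 153 152 159 160]
 [157 150 131 111  98  97  97  96  95  94  94  94  94  98 110 134 153 161
  164 163 163 161 161 161 160 158 153 152 159 159]
 [152 136 106  73  52  47  46  46  46  46  45  45  46  53  83 125 152 162
  164 164 164 163 162 163 163 160 153 151 159 158]
 [150 125  87  54  39  37  36  36  37  36  37  37  37  44  79 123 150 160
  161 162 162 161 161 161 162 158 149 148 155 156]
 [147 121  83  59  53  53  52  50  48  46  47  48  47  51  76 114 138 147
  148 148 148 148 148 148 148 145 135 134 142 144]
 [140 122 101  92  91  92  90  83  74  71  71  71  71  71  77  95 110 116
  116 116 116 115 115 115 116 113 109 111 119 121]
 [123 122 121 122 125 130 131 120 106  99  98  99  98  95  90  84  80  79
   77  77  77  77  77  76  77  78  80  92 102 105]
 [108 112 114 117 121 132 135 126 111 104 103 103 103  99  89  76  64  58
   56  56  55 
[... 2274 characters left out ...]
  56  59  71  90 101 102]
 [ 85  66  49  41  41  41  41  40  41  40  41  42  44  54  67  75  75  73
   72  72  73  72  71  72  73  75  81  93 101 100]
 [ 93  81  70  64  63  64  65  66  66  66  66  67  69  76  87  94  96  95
   94  94  94  94  93  94  94  95  95 100 102  99]
 [100  95  91  88  88  89  91  91  92  92  92  93  94  97 100 103 105 105
  104 104 104 105 104 104 104 104 102 103 103  99]
 [102 101  99  99  99 100 101 102 102 102 102 103 104 103 103 105 105 106
  107 107 107 107 107 106 107 105 103 103 103  99]
 [103 102 101 102 102 103 104 103 102 103 104 105 105 105 105 105 106 107
  108 108 107 107 107 108 107 106 104 103 103  99]]
knob [569.47105104 135.46216113  79.54721174] 42
```

Pointer is about 1.5 mm short (it shifted slightly when the lever closed). I reopen the lever and correct this properly.

```bash
python3 go.py 569.5 133 140 1.507
python3 -m creep '0 0 0 0.194 0.019 0.1 150;0 0 0 0.194 0.019 0.1 150;0 0 0 0.194 0.019 0.1 150;0 0 0 0.194 0.019 0.1 150;0 0 0 0.194 0.019 0.1 150;0 0 0 0.194 0.019 0.1 150'
python3 go.py 569.5 133 54.5 1.507
```

```text
t 46.0 at [538.2 -59.1 240.5] [-3.14  -0.     1.508] turn [-0.1 -0.   0.1] shift [0.1937 0.0194 0.1005]
clock: 46.78
eef_pos: [569.5, 132.2, 141.3]
tcp_rot: [-3.141, 0.0, 1.508]
contact_force: [0.8, -0.3, -0.5]
opening: 0.41
grasp_force: 0.0
t 46.8 at [569.5 132.2 141.3] [-3.141  0.     1.508] turn [-0.   0.   0.1] shift [ 0.0009 -0.0001  0.0868]
```

```bash
python3 -m creep '0 0 0 0.001 0 0.04 150;0 0 0 0.001 0 0.086 150;0 0 0 0.001 0 0.086 150;0 0 0 0.001 0 0.086 255;0 0 0 0.001 0 0.086 255;0 0 0 0.001 0 0.086 255;0 0 0 0.001 0 0.086 255' 40
python3 -m creep '0 0 0 0.0119 0.0012 0 255;0 0 0 0.0234 0.0047 0 255;0 0 0 0.0339 0.0105 0 255;0 0 0 0.043 0.0182 0 255;0 0 0 0.0505 0.0276 0 255;0 0 0 0.0559 0.0383 0 255;0 0 0 0.0585 0.0469 0 255;0 0 0 0.0594 0.0515 0 255'
python3 -m creep '0 0 0 0 0 0 255;0 0 0 0 0 0 150;0 0 0 0 0 0 150;0 0 0 0 0 0 150;0 0 0 0 0 -0.04 150;0 0 0 0 0 -0.09 150;0 0 0 0 0 -0.09 150'
python3 go.py 563.3 -206 140 1.507
python3 - <<'E'
from rk import *
for n in ('scene','top'):
    P=pts(snap(n,n+'15')); rack(P)
    m=(P[...,2]>70)&(P[...,2]<88)&(P[...,0]>530)&(P[...,0]<660)&(P[...,1]>100)&(P[...,1]<215); print('knob',P[m].mean(0),m.sum())
E
```

```text
clock: 47.65
eef_pos: [569.6, 133.1, 57.0]
tcp_rot: [3.141, -0.0, 1.507]
contact_force: [-5.1, -1.3, 4.5]
opening: 0.156
grasp_force: 39.6
clock: 48.65
eef_pos: [625.0, 191.3, 57.2]
tcp_rot: [3.141, -0.003, 1.506]
contact_force: [-7.9, 7.2, 2.5]
opening: 0.158
grasp_force: 39.1
clock: 49.52
eef_pos: [627.7, 189.9, 149.8]
tcp_rot: [3.134, -0.003, 1.507]
contact_force: [1.1, -0.2, 0.0]
opening: 0.414
grasp_force: 0.0
t 49.5 at [627.7 189.9 149.8] [ 3.134e+00 -3.000e-03  1.507e+00] turn [ 0.4 -0.1  0. ] shift [-0.3993 -0.0391  0.0085]
post [ 560.3 -218.3   85.4] [ 560.2 -217.3   86.1] 8 [11.  6.  5.]
fin [624.3  -8.7  99.3] [624.8  -7.8 100.7] 65 [21. 14. 13.]
knob [624.60622907 184.53649287  79.56387581] 41
post [ 563.1 -217.2   83.2] [ 562.6 -217.    83.4] 8 [11.  3.  5.]
fin [625.1  -8.5 100.2] [625.3  -8.6 100. ] 39 [20. 11. 10.]
knob [nan nan nan] 0<stdin>:4: RuntimeWarning: Mean of empty slice.
  ret = um.true_divide(
```

```bash
python3 -m creep '0 0 0 -0.404 -0.039 0.01 110;0 0 0 -0.404 -0.039 0.01 110;0 0 0 -0.404 -0.039 0.01 110;0 0 0 -0.404 -0.039 0.01 110;0 0 0 -0.404 -0.039 0.01 110;0 0 0 -0.404 -0.039 0.01 110;0 0 0 -0.404 -0.039 0.01 110;0 0 0 -0.404 -0.039 0.01 110'
python3 -m creep '0 0 0 0 0 0 110;0 0 0 0 0 0 110'
python3 go.py 563 -211 57 1.507
```

```text
clock: 50.62
eef_pos: [558.7, -213.3, 133.5]
tcp_rot: [-3.139, -0.0, 1.504]
contact_force: [-0.1, 1.0, -0.2]
opening: 0.567
grasp_force: 0.0
clock: 50.88
eef_pos: [560.2, -210.1, 134.7]
tcp_rot: [-3.141, -0.0, 1.508]
contact_force: [1.1, -0.0, -0.1]
opening: 0.569
grasp_force: 0.0
t 50.9 at [ 560.2 -210.1  134.7] [-3.141 -0.     1.508] turn [-0.  -0.   0.1] shift [-0.0008  0.0029  0.0777]
```

```bash
python3 -m creep '0 0 0 -0.001 0.003 0.03 120;0 0 0 -0.001 0.003 0.077 120;0 0 0 -0.001 0.003 0.077 120;0 0 0 -0.001 0.003 0.077 255;0 0 0 -0.001 0.003 0.077 255;0 0 0 -0.001 0.003 0.077 255;0 0 0 -0.001 0.003 0.077 255' 70
python3 -m creep '0 0 0 0.002 0 0 255;0 0 0 0.004 0 0 255;0 0 0 0.006 0 0 255;0 0 0 0.0075 0 0 255;0 0 0 0.0075 0 0 255;0 0 0 0.0075 0 0 255'
python3 -m creep '0 0 0 0 0 0 120;0 0 0 0 0 0 120;0 0 0 0 0 0 120;0 0 0 0 0 -0.05 100;0 0 0 0 0 -0.1 60;0 0 0 0 0 -0.1 60'
python3 go.py 540 -60 245 1.507
```

```text
clock: 51.75
eef_pos: [562.9, -212.5, 60.2]
tcp_rot: [-3.142, 0.0, 1.507]
contact_force: [-4.3, 1.7, 5.2]
opening: 0.159
grasp_force: 68.2
clock: 52.5
eef_pos: [563.3, -206.4, 60.2]
tcp_rot: [3.141, 0.002, 1.508]
contact_force: [-6.1, -6.0, 4.2]
opening: 0.162
grasp_force: 68.3
clock: 53.25
eef_pos: [566.4, -205.9, 162.6]
tcp_rot: [3.134, 0.002, 1.507]
contact_force: [0.6, 0.3, 0.0]
opening: 0.764
grasp_force: 0.0
t 53.2 at [ 566.4 -205.9  162.6] [3.134e+00 2.000e-03 1.507e+00] turn [0.4 0.1 0. ] shift [ 0.1438 -0.035  -0.083 ]
```

```bash
cat > off.py <<'E'
from pots import *
import sys
d=snap('wrist',sys.argv[1]); P=pts(d); rack(P); T=d['world_from_camera'];K=d['K']; g=d['img'].mean(2)
q=T[:3,:3].T@(np.array([524,-30,26])-T[:3,3]); u=int(K[0,0]*q[0]/-q[2]+K[0,2]);v=int(K[1,1]*-q[1]/-q[2]+K[1,2])
print(u,v);print('mark',g[v-10:v+12,u-6:u+2].mean(1).round(0).astype(int)); print('ptr ',g[v-10:v+12,u+8:u+14].mean(1).round(0).astype(int))
print('mm/px',(T[2,3]-26)/K[0,0])
E
python3 -m creep '0 0 0 0.144 -0.035 -0.083 60;0 0 0 0.144 -0.035 -0.083 60;0 0 0 0.144 -0.035 -0.083 60;0 0 0 0.144 -0.035 -0.083 60;0 0 0 0.144 -0.035 -0.083 60;0 0 0 0.144 -0.035 -0.083 60'
python3 off.py w16; python3 go.py 624.2 189 140 1.507
```

```text
clock: 54.0
eef_pos: [537.5, -60.0, 240.0]
tcp_rot: [-3.14, 0.0, 1.506]
contact_force: [0.7, -0.4, -0.3]
opening: 0.762
grasp_force: 0.0
fin [625.3  -2.7  97.6] [624.4  -2.6 100.2] 331 [22. 12. 11.]
269 160
mark [160 160 161 153 124  78  41  39  50  79 104  97  64  40  62  90 101 103
 104 104 104 104]
ptr  [163 164 164 163 162 161 150 125 103  84  64  54  62  81  97 104 107 107
 107 107 107 107]
mm/px 1.2003649783936268
t 54.0 at [537.5 -60.  240.1] [-3.14   0.     1.506] turn [-0.1  0.  -0.1] shift [0.2541 0.0705 0.1   ]
```

```bash
python3 -m creep '0 0 0 -0.144 0.035 0.1 110;0 0 0 -0.144 0.035 0.1 110;0 0 0 -0.144 0.035 0.1 110;0 0 0 -0.144 0.035 0.1 110;0 0 0 -0.144 0.035 0.1 110;0 0 0 -0.144 0.035 0.1 110;0 0 0 -0.144 0.035 0.1 110'
python3 go.py 563.3 -206 58 1.507
```

```text
clock: 54.92
eef_pos: [564.1, -204.4, 142.1]
tcp_rot: [3.14, 0.0, 1.508]
contact_force: [0.7, -0.1, -0.8]
opening: 0.571
grasp_force: 0.0
t 54.9 at [ 564.1 -204.4  142.1] [3.14  0.    1.508] turn [0.1 0.  0.1] shift [-0.0016 -0.0008  0.0841]
```

```bash
python3 -m creep '0 0 0 -0.0016 -0.001 0.04 120;0 0 0 -0.0016 -0.001 0.083 120;0 0 0 -0.0016 -0.001 0.083 120;0 0 0 -0.0016 -0.001 0.083 255;0 0 0 -0.0016 -0.001 0.083 255;0 0 0 -0.0016 -0.001 0.083 255;0 0 0 -0.0016 -0.001 0.083 255' 70
python3 -m creep '0 0 0 0.001 0 0 255;0 0 0 0.002 0 0 255;0 0 0 0.0028 0 0 255;0 0 0 0.0028 0 0 255;0 0 0 0.0028 0 0 255'
python3 go.py 563.3 -204.7 58 1.507
```

```text
clock: 55.8
eef_pos: [563.3, -206.9, 60.5]
tcp_rot: [3.14, 0.001, 1.507]
contact_force: [-2.9, 1.0, 4.4]
opening: 0.16
grasp_force: 68.2
clock: 56.42
eef_pos: [563.4, -205.4, 60.5]
tcp_rot: [3.139, 0.003, 1.508]
contact_force: [-4.6, -6.4, 6.0]
opening: 0.16
grasp_force: 68.3
t 56.4 at [ 563.4 -205.4   60.5] [3.139e+00 3.000e-03 1.508e+00] turn [0.1 0.1 0. ] shift [ 0.0007 -0.0002  0.0025]
```

```bash
python3 -m creep '0 0 0 0 0 0 120;0 0 0 0 0 0 120;0 0 0 0 0 0 120;0 0 0 0 0 -0.05 100;0 0 0 0 0 -0.09 130;0 0 0 0 0 -0.09 150'
python3 -m creep '0 0 0 0.144 -0.035 -0.09 150;0 0 0 0.144 -0.035 -0.09 150;0 0 0 0.144 -0.035 -0.09 150;0 0 0 0.144 -0.035 -0.09 150;0 0 0 0.144 -0.035 -0.09 150;0 0 0 0.144 -0.035 -0.09 150'
python3 off.py w17
python3 go.py 625 191 140 1.507
```

```text
clock: 57.18
eef_pos: [565.0, -204.5, 151.6]
tcp_rot: [3.136, 0.002, 1.507]
contact_force: [0.5, 0.6, -0.3]
opening: 0.411
grasp_force: 0.0
clock: 57.92
eef_pos: [536.5, -58.7, 236.9]
tcp_rot: [-3.14, 0.0, 1.506]
contact_force: [0.2, -0.5, -0.1]
opening: 0.413
grasp_force: 0.0
fin [625.6  -1.5  97.6] [624.5  -1.4 100.2] 333 [22. 12. 11.]
270 162
mark [167 167 159 129  81  41  37  46  74 106 110  78  43  55  82 100 106 108
 109 109 108 109]
ptr  [171 171 170 169 167 156 126  93  66  55  61  80  99 107 109 111 112 112
 111 111 111 112]
mm/px 1.1898240634374226
t 58.0 at [536.6 -58.8 237. ] [-3.14   0.     1.506] turn [-0.1  0.  -0.1] shift [0.255  0.0723 0.0968]
```

Pointer is now 0.4 mm past the line, which leaves room for the closing drift. Now I close the lever.

```bash
python3 -m creep '0 0 0 0.255 0.073 0.1 150;0 0 0 0.255 0.073 0.1 150;0 0 0 0.255 0.073 0.1 150;0 0 0 0.255 0.073 0.1 150;0 0 0 0.255 0.073 0.1 150;0 0 0 0.255 0.073 0.1 150;0 0 0 0.255 0.073 0.1 150'
python3 go.py 625 191 56 1.507
python3 - <<'E'
from rk import *
P=pts(snap('scene','s18')); m=(P[...,2]>70)&(P[...,2]<88)&(P[...,0]>530)&(P[...,0]<660)&(P[...,1]>100)&(P[...,1]<215); print('knob',P[m].mean(0),m.sum())
E
```

```text
clock: 58.85
eef_pos: [625.8, 190.7, 137.6]
tcp_rot: [-3.14, 0.001, 1.507]
contact_force: [-0.6, -0.2, 1.0]
opening: 0.412
grasp_force: 0.0
t 58.9 at [625.8 190.7 137.6] [-3.140e+00  1.000e-03  1.507e+00] turn [-0.1  0.  -0. ] shift [ 0.0003 -0.0007  0.0816]
knob [625.08484024 191.0943332   79.48987192] 47
```

```bash
python3 -m creep '0 0 0 0 -0.001 0.04 150;0 0 0 0 -0.001 0.081 150;0 0 0 0 -0.001 0.081 150;0 0 0 0 -0.001 0.081 255;0 0 0 0 -0.001 0.081 255;0 0 0 0 -0.001 0.081 255;0 0 0 0 -0.001 0.081 255' 40
python3 -m creep '0 0 0 -0.0035 -0.0133 0 255;0 0 0 -0.0089 -0.024 0 255;0 0 0 -0.0164 -0.0334 0 255;0 0 0 -0.0255 -0.0411 0 255;0 0 0 -0.036 -0.0469 0 255;0 0 0 -0.0475 -0.0504 0 255;0 0 0 -0.0564 -0.0515 0 255;0 0 0 -0.06 -0.0516 0 255'
python3 -m creep '0 0 0 -0.001 0 0 255;0 0 0 -0.001 0 0 255;0 0 0 -0.001 0 0 160;0 0 0 -0.001 0 0 160;0 0 0 -0.001 0 0 150;0 0 0 -0.001 0 -0.05 150;0 0 0 -0.001 0 -0.1 150;0 0 0 -0.001 0 -0.1 150'
python3 go.py 540 -60 240 1.507
```

```text
clock: 59.78
eef_pos: [626.2, 192.0, 58.8]
tcp_rot: [3.139, -0.0, 1.507]
contact_force: [0.4, -3.5, 7.3]
opening: 0.155
grasp_force: 39.8
clock: 60.78
eef_pos: [569.9, 136.4, 58.8]
tcp_rot: [3.141, -0.002, 1.507]
contact_force: [-4.4, 7.0, 9.6]
opening: 0.156
grasp_force: 40.4
clock: 61.78
eef_pos: [572.3, 135.0, 161.2]
tcp_rot: [3.135, -0.002, 1.507]
contact_force: [0.1, -0.1, 0.0]
opening: 0.414
grasp_force: 0.0
t 61.8 at [572.3 135.  161.2] [ 3.135e+00 -2.000e-03  1.507e+00] turn [ 0.4 -0.1  0. ] shift [-0.1965 -0.0193 -0.0794]
```

```bash
python3 -m creep '0 0 0 -0.196 -0.019 -0.08 60;0 0 0 -0.196 -0.019 -0.08 60;0 0 0 -0.196 -0.019 -0.08 60;0 0 0 -0.196 -0.019 -0.08 60;0 0 0 -0.196 -0.019 -0.08 60;0 0 0 -0.196 -0.019 -0.08 60;0 0 0 -0.196 -0.019 -0.08 60'
python3 off.py w19
python3 - <<'E'
from pots import *
for n in ('scene','top'):
    P=pts(snap(n,n+'19')); m=(P[...,2]>70)&(P[...,2]<88)&(P[...,0]>530)&(P[...,0]<660)&(P[...,1]>100)&(P[...,1]<215); print('knob',P[m].mean(0),m.sum())
    p=P[(P[...,2]>34)&(P[...,2]<50)&(P[...,0]>600)&(P[...,0]<645)&(P[...,1]>110)&(P[...,1]<150)]; print('pivot area',p.mean(0),len(p))
E
```

```text
clock: 62.65
eef_pos: [538.0, -58.9, 236.2]
tcp_rot: [-3.14, -0.0, 1.508]
contact_force: [0.5, 0.3, 0.7]
opening: 0.766
grasp_force: 0.0
post [ 562.8 -215.5   84. ] [ 562.8 -215.5   84. ] 2 [1. 0. 0.]
fin [625.2  -5.4  97.3] [624.4  -5.1 100. ] 353 [22. 13. 11.]
269 162
mark [161 163 161 143  96  46  36  46  73 103 107  75  42  53  80  96 102 104
 105 105 104 104]
ptr  [164 165 164 163 161 151 126 109 104 102  92  70  54  59  78  98 106 108
 107 107 107 108]
mm/px 1.1877359148728406
knob [569.81916257 135.35043145  80.03431594] 40
pivot area [622.69675224 128.89914421  43.19443601] 142
knob [570.03524256 134.07358617  78.77020407] 28
pivot area [622.17946229 128.53497902  41.52035972] 86
```

Closing dragged the rack 3.5 mm back, because the gripped knob is over-constrained. I reopen, reposition, then close the lever by pushing the knob with shut fingers instead, so the rack feels only about 3 N.

```bash
python3 -m creep '0 0 0 0.195 0.02 0.1 150;0 0 0 0.195 0.02 0.1 150;0 0 0 0.195 0.02 0.1 150;0 0 0 0.195 0.02 0.1 150;0 0 0 0.195 0.02 0.1 150;0 0 0 0.195 0.02 0.1 150'
python3 go.py 569.8 134.2 57 1.507
```

```text
clock: 63.55
eef_pos: [570.5, 133.2, 137.3]
tcp_rot: [-3.141, 0.0, 1.508]
contact_force: [0.5, 0.0, 0.1]
opening: 0.412
grasp_force: 0.0
t 63.5 at [570.5 133.2 137.3] [-3.141  0.     1.508] turn [-0.   0.   0.1] shift [ 0.001  -0.0008  0.0803]
```

```bash
python3 -m creep '0 0 0 0.001 -0.001 0.04 150;0 0 0 0.001 -0.001 0.08 150;0 0 0 0.001 -0.001 0.08 150;0 0 0 0.001 -0.001 0.08 255;0 0 0 0.001 -0.001 0.08 255;0 0 0 0.001 -0.001 0.08 255;0 0 0 0.001 -0.001 0.08 255' 40
python3 -m creep '0 0 0 0.0083 0.0011 0 255;0 0 0 0.0198 0.0046 0 255;0 0 0 0.0303 0.0104 0 255;0 0 0 0.0394 0.0181 0 255;0 0 0 0.0469 0.0275 0 255;0 0 0 0.0523 0.0382 0 255;0 0 0 0.0549 0.0468 0 255;0 0 0 0.0558 0.0514 0 255'
python3 -m creep '0 0 0 0 0 0 255;0 0 0 0 0 0 150;0 0 0 0 0 0 150;0 0 0 0 0 0 150;0 0 0 0 0 -0.04 150;0 0 0 0 0 -0.09 150;0 0 0 0 0 -0.09 150'
python3 - <<'E'
from rk import *
for n in ('scene','top'):
    P=pts(snap(n,n+'20')); rack(P)
    m=(P[...,2]>70)&(P[...,2]<88)&(P[...,0]>530)&(P[...,0]<660)&(P[...,1]>100)&(P[...,1]<215); print('knob',P[m].mean(0),m.sum())
E
python3 go.py 563 -209 140 1.507
```

```text
clock: 64.42
eef_pos: [569.7, 134.4, 58.8]
tcp_rot: [3.141, -0.0, 1.507]
contact_force: [-6.5, -0.6, 6.6]
opening: 0.157
grasp_force: 39.9
clock: 65.42
eef_pos: [625.0, 188.9, 59.0]
tcp_rot: [3.141, -0.003, 1.506]
contact_force: [-4.3, 8.9, 3.6]
opening: 0.149
grasp_force: 39.4
clock: 66.3
eef_pos: [627.3, 187.4, 151.7]
tcp_rot: [3.134, -0.003, 1.507]
contact_force: [0.1, 0.4, -0.4]
opening: 0.411
grasp_force: 0.0
post [ 561.7 -218.6   82.4] [ 562.  -218.2   85.4] 17 [14.  7. 13.]
fin [624.2 -12.9  99.1] [624.4 -11.8 100.4] 63 [21. 13. 14.]
knob [624.86124817 181.46251717  79.26497336] 42
post [ 563.  -218.3   81.3] [ 562.7 -218.    84.2] 16 [14.  6. 12.]
fin [625.1 -12.5  98.6] [625.2 -12.5  99.3] 32 [21.  8.  9.]
knob [nan nan nan] 0
t 66.4 at [624.7 186.7 147.6] [ 3.141 -0.     1.507] turn [ 0.1 -0.   0. ] shift [-0.3988 -0.0363  0.0075]<stdin>:4: RuntimeWarning: Mean of empty slice.
  ret = um.true_divide(
```

```bash
python3 -m creep '0 0 0 -0.405 -0.036 0.01 110;0 0 0 -0.405 -0.036 0.01 110;0 0 0 -0.405 -0.036 0.01 110;0 0 0 -0.405 -0.036 0.01 110;0 0 0 -0.405 -0.036 0.01 110;0 0 0 -0.405 -0.036 0.01 110;0 0 0 -0.405 -0.036 0.01 110;0 0 0 -0.405 -0.036 0.01 110'
python3 -m creep '0 0 0 0 0 0 110;0 0 0 0 0 0 110'
python3 go.py 562.7 -216.5 58 1.507
```

```text
clock: 67.4
eef_pos: [561.3, -217.0, 135.5]
tcp_rot: [-3.139, -0.001, 1.504]
contact_force: [0.2, 0.6, -0.9]
opening: 0.569
grasp_force: 0.0
clock: 67.65
eef_pos: [562.8, -213.8, 136.7]
tcp_rot: [-3.141, -0.0, 1.508]
contact_force: [-0.2, 0.2, 0.1]
opening: 0.568
grasp_force: 0.0
t 67.7 at [ 562.8 -213.8  136.7] [-3.141 -0.     1.508] turn [-0.  -0.   0.1] shift [-0.0028  0.0001  0.0787]
```

```bash
python3 -m creep '0 0 0 -0.003 0 0.03 120;0 0 0 -0.003 0 0.077 120;0 0 0 -0.003 0 0.077 120;0 0 0 -0.003 0 0.077 255;0 0 0 -0.003 0 0.077 255;0 0 0 -0.003 0 0.077 255;0 0 0 -0.003 0 0.077 255' 70
python3 -m creep '0 0 0 0.003 0 0 255;0 0 0 0.006 0 0 255;0 0 0 0.009 0 0 255;0 0 0 0.0115 0 0 255;0 0 0 0.0115 0 0 255;0 0 0 0.0115 0 0 255'
python3 -m creep '0 0 0 0 0 0 120;0 0 0 0 0 0 120;0 0 0 0 0 0 120;0 0 0 0 0 -0.05 100;0 0 0 0 0 -0.09 130;0 0 0 0 0 -0.09 150'
python3 -m creep '0 0 0 0.144 -0.035 -0.09 150;0 0 0 0.144 -0.035 -0.09 150;0 0 0 0.144 -0.035 -0.09 150;0 0 0 0.144 -0.035 -0.09 150;0 0 0 0.144 -0.035 -0.09 150;0 0 0 0.144 -0.035 -0.09 150'
python3 off.py w21
```

```text
clock: 68.53
eef_pos: [562.6, -218.0, 62.2]
tcp_rot: [3.141, 0.0, 1.507]
contact_force: [-4.6, 1.1, 5.4]
opening: 0.16
grasp_force: 68.2
clock: 69.28
eef_pos: [563.2, -207.8, 62.3]
tcp_rot: [3.141, 0.002, 1.508]
contact_force: [-6.4, -4.7, 4.4]
opening: 0.16
grasp_force: 68.3
clock: 70.03
eef_pos: [565.7, -207.2, 153.7]
tcp_rot: [3.135, 0.002, 1.507]
contact_force: [0.6, -0.2, 0.2]
opening: 0.413
grasp_force: 0.0
clock: 70.78
eef_pos: [537.2, -61.5, 238.9]
tcp_rot: [-3.14, 0.0, 1.506]
contact_force: [0.9, -0.3, 0.7]
opening: 0.409
grasp_force: 0.0
fin [625.3  -2.5  97.7] [624.5  -2.4 100.3] 331 [22. 12. 10.]
269 159
mark [166 167 167 153 114  66  38  45  67 104 125 104  63  44  68  94 105 107
 108 108 108 109]
ptr  [169 170 170 169 169 169 169 158 127  84  56  57  75  97 107 109 111 111
 111 111 111 112]
mm/px 1.1965995959530447
```

```bash
python3 - <<'E'
from rk import *
d=dict(np.load('pics/top19.npz'));P=pts(d); q=P[(P[...,0]>530)&(P[...,0]<680)&(P[...,1]>205)&(P[...,1]<260)]
print(np.percentile(q[:,2],[50,90,99,100])); h=q[q[:,2]>20]; print(h.min(0),h.max(0))
d=dict(np.load('pics/w21.npz'));P=pts(d); m=(P[...,2]>70)&(P[...,1]>100)&(P[...,1]<215)&(P[...,0]>560); print(P[m].mean(0) if m.any() else None)
E
python3 go.py 647 209 140 2.292
```

```text
[ 4.17179798 18.69747838 22.92661297 25.89651402]
[542.93617848 206.10229526  20.03541663] [641.34187151 250.14475892  25.89651402]
None
t 70.8 at [537.2 -61.5 239. ] [-3.14   0.     1.506] turn [ -0.1  -0.  -45. ] shift [0.2771 0.0922 0.0988]
```

```bash
python3 -m creep '0 0 -45 0.281 0.096 0.099 255;0 0 -45 0.281 0.096 0.099 255;0 0 -45 0.281 0.096 0.099 255;0 0 -45 0.281 0.096 0.099 255;0 0 -45 0.281 0.096 0.099 255;0 0 -45 0.281 0.096 0.099 255;0 0 -45 0.281 0.096 0.099 255;0 0 -45 0.281 0.096 0.099 255'
python3 -m creep '0 0 0 0 0 0.04 255;0 0 0 0 0 0.082 255;0 0 0 0 0 0.082 255;0 0 0 0 0 0.082 255'
python3 go.py 641.8 204.5 57 2.292
python3 - <<'E'
from rk import *
P=pts(snap('scene','s22')); rack(P); m=(P[...,2]>70)&(P[...,2]<83)&(P[...,0]>600)&(P[...,0]<636)&(P[...,1]>170)&(P[...,1]<200); print('knob',P[m].mean(0),m.sum())
E
```

```text
clock: 71.82
eef_pos: [651.3, 212.2, 141.4]
tcp_rot: [-3.141, 0.0, 2.291]
contact_force: [0.8, -0.4, 0.5]
opening: -0.002
grasp_force: 0.0
clock: 72.32
eef_pos: [652.2, 213.3, 61.0]
tcp_rot: [3.14, 0.001, 2.292]
contact_force: [-0.1, -0.3, 0.1]
opening: -0.001
grasp_force: 0.0
t 72.3 at [652.2 213.3  61. ] [3.140e+00 1.000e-03 2.292e+00] turn [ 0.1  0.  -0. ] shift [ 0.0003 -0.0136  0.004 ]
fin [624.5  -3.1  98.9] [625.3  -1.5 100.1] 62 [22. 14. 13.]
knob [nan nan nan] 0<stdin>:2: RuntimeWarning: Mean of empty slice.
  ret = um.true_divide(
```

```bash
python3 -m creep '0 0 0 0 -0.0136 0.003 255;0 0 0 0.0069 -0.0255 0.003 255;0 0 0 0.0107 -0.0369 0.003 255;0 0 0 0.012 -0.0488 0.003 255;0 0 0 0.011 -0.0607 0.003 255;0 0 0 0.0077 -0.0722 0.003 255;0 0 0 0.0021 -0.0828 0.003 255;0 0 0 0.0021 -0.0828 0.003 255'
python3 - <<'E'
from rk import *
P=pts(snap('scene','s23')); rack(P)
m=(P[...,2]>70)&(P[...,2]<86)&(P[...,0]>545)&(P[...,0]<582)&(P[...,1]>115)&(P[...,1]<165); print('knob',P[m].mean(0),m.sum()); cv2.imwrite('pics/c8.png',cv2.resize(cv2.imread('pics/s23.png')[180:330,180:380],None,fx=4,fy=4))
E
```

```text
clock: 73.38
eef_pos: [587.1, 159.1, 56.0]
tcp_rot: [-3.14, -0.0, 2.292]
contact_force: [0.6, 1.2, 0.2]
opening: 0.0
grasp_force: 0.0
fin [624.4  -1.9  99.1] [625.3  -1.4 100.5] 66 [23. 13. 14.]
knob [597.3 157.2  81.8] [597.3 157.2  81.8] 2 [1. 3. 2.]
knob [nan nan nan] 0<stdin>:3: RuntimeWarning: Mean of empty slice.
  ret = um.true_divide(
```

View pics/c8.png

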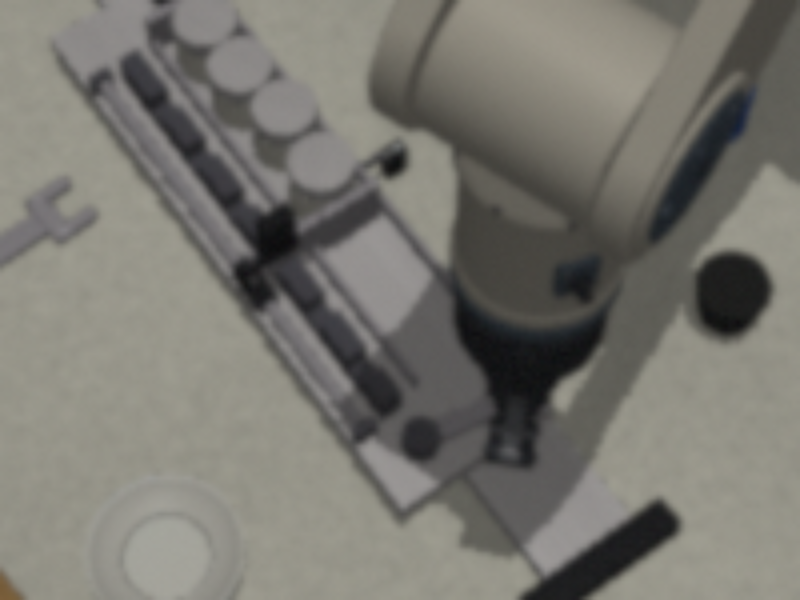

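The lever is being pushed shut with the fingers behind the knob at crop (510,440), and the rack hasn't moved.

```bash
python3 -m creep '0 0 0 -0.0032 -0.0047 0 255;0 0 0 -0.0055 -0.0072 0 255;0 0 0 -0.0076 -0.0093 0 255;0 0 0 -0.0076 -0.0093 0 255'
python3 -m creep '0 0 0 -0.0007 -0.0007 0 255;0 0 0 -0.0007 -0.0007 0 255'
python3 - <<'E'
from rk import *
P=pts(snap('scene','s24')); rack(P)
m=(P[...,2]>70)&(P[...,2]<86)&(P[...,0]>545)&(P[...,0]<577)&(P[...,1]>115)&(P[...,1]<165); print('knob',P[m].mean(0),m.sum())
E
```

```text
clock: 73.92
eef_pos: [585.8, 148.4, 56.2]
tcp_rot: [-3.141, 0.0, 2.293]
contact_force: [1.1, 0.0, 0.1]
opening: -0.007
grasp_force: 0.3
clock: 74.18
eef_pos: [585.7, 147.8, 56.2]
tcp_rot: [3.141, 0.0, 2.293]
contact_force: [-0.0, 1.9, -0.3]
opening: -0.003
grasp_force: 0.8
fin [624.5  -2.3  99.1] [625.4  -1.3 101.3] 62 [22. 12. 13.]
knob [590.1 151.9  83.3] [590.1 151.9  83.3] 2 [12. 15.  4.]
knob [nan nan nan] 0<stdin>:3: RuntimeWarning: Mean of empty slice.
  ret = um.true_divide(
```

```bash
python3 -m creep '0 0 0 -0.0007 -0.0007 0 255;0 0 0 -0.0014 -0.0014 0 255;0 0 0 -0.0014 -0.0014 0 255'
python3 -m creep '0 0 0 -0.0007 -0.0007 0 255;0 0 0 -0.0014 -0.0014 0 255;0 0 0 -0.0014 -0.0014 0 255'
```

```text
clock: 74.6
eef_pos: [585.6, 145.8, 56.2]
tcp_rot: [3.141, -0.0, 2.292]
contact_force: [0.3, 2.8, 0.8]
opening: 0.0
grasp_force: 1.1
clock: 74.97
eef_pos: [586.1, 144.7, 56.4]
tcp_rot: [3.14, -0.0, 2.292]
contact_force: [1.9, 9.2, -1.6]
opening: -0.001
grasp_force: 3.3
```

```bash
python3 -m creep '0 0 0 0 0.012 0 255;0 0 0 0 0.015 -0.04 255;0 0 0 0 0.015 -0.1 255;0 0 0 0 0.015 -0.1 255'
python3 go.py 538 -60 240 1.507
```

```text
clock: 75.47
eef_pos: [600.0, 154.3, 161.0]
tcp_rot: [3.135, 0.004, 2.293]
contact_force: [0.0, 0.9, -0.1]
opening: -0.003
grasp_force: 0.0
t 75.5 at [600.  154.3 161. ] [3.135 0.004 2.293] turn [ 0.5  0.1 45. ] shift [-0.1202 -0.1876 -0.0797]
```

```bash
python3 -m creep '0 0 45 -0.12 -0.187 -0.08 60;0 0 45 -0.12 -0.187 -0.08 60;0 0 45 -0.12 -0.187 -0.08 60;0 0 45 -0.12 -0.187 -0.08 60;0 0 45 -0.12 -0.187 -0.08 60;0 0 45 -0.12 -0.187 -0.08 60;0 0 45 -0.12 -0.187 -0.08 60'
python3 off.py w25
python3 - <<'E'
from pots import *
for n in ('scene','top'):
    P=pts(snap(n,n+'25')); m=(P[...,2]>70)&(P[...,2]<88)&(P[...,0]>530)&(P[...,0]<660)&(P[...,1]>100)&(P[...,1]<215); print('knob',P[m].mean(0),m.sum())
    rack(P)
E
```

```text
clock: 76.35
eef_pos: [535.5, -59.0, 235.3]
tcp_rot: [-3.14, -0.0, 1.51]
contact_force: [-0.8, -0.5, -0.0]
opening: 0.766
grasp_force: 0.0
fin [625.3  -2.8  97.6] [624.5  -2.3 100.2] 334 [22. 13. 10.]
271 162
mark [161 162 153 124  78  40  36  43  68  99 104  75  41  53  79  97 102 104
 105 105 104 105]
ptr  [165 165 164 163 161 151 125 101  78  59  54  65  85  99 105 107 108 108
 107 107 107 108]
mm/px 1.1844651483344462
knob [569.14131561 134.06119906  79.72945524] 44
fin [624.2  -2.2  99.5] [625.   -1.6 100.9] 63 [22. 15. 13.]
knob [568.4 133.9  78. ] [569.1 134.1  79.7] 44 [14. 13. 16.]
knob [569.65230434 133.14317981  78.11883356] 26
knob [569.9 134.1  78.5] [569.7 133.1  78.1] 26 [13. 13. 12.]
```

View pics/w25.png

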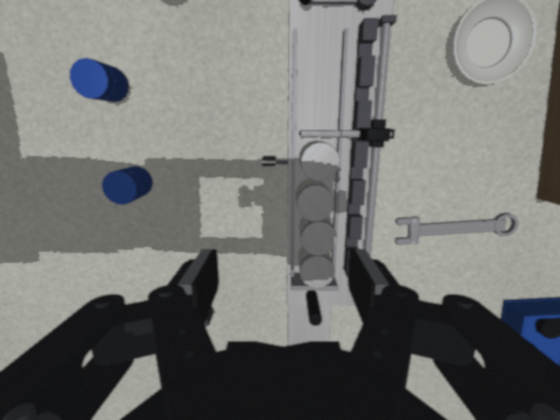

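The pointer is at the line to within about 0.5 mm, the lever is fully closed, the stop is seated in notch 4 and the four pots are upright.

```bash
python3 -c "from rig import r; print(r.sign_off())"
```

```text
the job is handed in; nothing more can be done
None
```

The job is handed in: all four white pots stand upright in the trough, the stop is down in notch 4, the pointer is about 0.5 mm from the white line and the lever is fully closed, though I reopened the lever twice to re-slide the rack because closing it had dragged the pointer off the line.

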